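# Refit the retaining ring on a paint-mill roll

## Robot

A 6-joint arm with a two-finger parallel gripper is mounted at the origin on the work surface. World frame = base frame: x ahead of the robot, y to its left, z up, the work surface at z = 0. Lengths are in m, angles in rad, forces in N, time in s.
With the tool pointing down it reaches from about 0.275 to 1 m from the base axis. Payload 8.4 kg.
Tool frame: the origin (TCP) lies between the finger pads; the fingertips stand 22 mm ahead of it and the grasp point (between the pads) lies 3 mm ahead of it; z points along the fingers, y is the line along which they close (so a half turn about z gives the same grasp; the last joint's range is limited). The gripper opens to 85 mm and grips with 20 to 120 N. Pads are 22 mm wide; open, the fingers measure 114 mm over their backs; the gripper's body (76 mm by 85 mm) begins 54 mm behind the grasp point. The pads swing forward as they close: fully open they stand 13 mm farther back than shut.
Start: joints at [-1.216, 0.353, 1.633, -0, 1.155, -0.002], TCP at [0.218, -0.586, 0.253] pointing down, gripper open.
Joint ranges: [-2.63, 2.63], [-0.92, 2.1], [0.06, 2.66], [-1.3, 4.44], [0, 2.69], [-3.02, 3.02]. Speed limits (rad/s): [2.22, 2.22, 2.79, 3.14, 3.14, 3.14].

## Interface

Orientations are given as [roll, pitch, yaw] about the fixed x, y, z axes, in that order (R = Rz(yaw) Ry(pitch) Rx(roll)).
In Python, from station import sense, get_image, camera_model, close_job gives the robot as it stands. The module is installed in compiled form; this text tells all that it offers.
- The arm moves only by the shell command python3 -m creep 'ROWS' [OPENING] [FORCE]. ROWS is a JSON object whose one key "plan" holds a list of rows, each an object of numbers: "dx", "dy", "dz": the shift along the tool's x, y, z in mm; "rx", "ry", "rz": the turn, a rotation vector about the tool's x, y, z in rad. In form: {"plan": [{"dx": .., "dy": .., "dz": .., "rx": .., "ry": .., "rz": ..}, ...]}. A call has 1 to 8 rows; each row is the pose to reach, as a shift and turn from the pose commanded when the call began, along the tool's axes at that moment; what a row does not reach only later rows make up. A row lasts 1/12 s, in which the tool goes at most 41.7 mm and 7.16 degrees, less where a joint would pass 70% of its speed; a pose out of reach is approached as far as the arm can. A call with a gripper value outside its range is refused whole. OPENING is the opening, from 0 (shut) to 1 (fully open), set as the call begins (- or left out, the last holds). The fingers move at their own pace and stop on an object; FORCE is the grip in N (left out, the last holds). Time passes only in rows, so rows that repeat a pose let the fingers close. It gives the time, the measured TCP pose, the force, the opening and the grip force at its end, in the units of the state.
- sense(): the state, without advancing time (a new reading comes with each control period).
- get_image(name): name is "scene" or "top" or "wrist"; returns the picture (480x640x3 uint8, blue, green, red); there is no depth.
- camera_model(name): a dict with "camera_matrix" (3x3 intrinsics, pixels), "camera_from_world" (4x4, takes a point from world to camera coordinates); the wrist camera has in their place "T_tool_cam" (4x4, takes a point from camera to tool coordinates, whose origin is the TCP and whose axes are the flange's). Camera axes: x right, y up, looking along -z (the intrinsics and any distortion apply to the point x, -y, -z); pixel columns grow to the right and rows downward; lengths in m; the calibration is good to about 2 mm. A picture is of the moment at which its call begins: read the wrist's pose just before it. camera_model takes no time and is no camera call.
- close_job(): hands the job in; it is judged then, once.
The state is a dict: "time_s": time; "qpos": joint angles; "joint_velocities": joint speeds; "joint_efforts": joint torques, N m; "ee_pos": TCP position; "ee_rot": TCP orientation; "force": force on the tool from outside, world axes, zero at the start; "wrist_torque": the same for the moment, N m; "grip_width": finger opening in m; "finger_force": force on a finger pad.
Only numpy, scipy, OpenCV 4.12 (cv2) and the standard library are available. Lean on these libraries where they do the work, as an engineer would, in place of code of your own. Each camera call takes 0.05 s, during which the arm holds its last target. There are 200 camera calls.

## Task

The mill roll has its bearing and wave washer back on; now fit the retaining ring. Take the ring pliers from the wooden block, pick the ring up by its two eyes with them (no fingers on the ring), spread it just enough to pass over the shaft, push it down against the springy wave washer with 10 to 11 N, just enough to be level with the groove (more than 13 N crushes the washer), and let it close so that it sits fully and flat in the groove. Then put the pliers back in their slot, nose down, without disturbing the tin, the old bearing and the paint tube that lie about.

Things in the scene. Friction and masses are not known exactly. Their poses are not given: they have to be found in the camera images.
- pliers: External retaining-ring pliers, straight nose, 140 mm long, black-sleeved handles up and nose down, upright. Origin on the rivet, z up along the pliers; the jaws part along y. Nose end face 50 mm below the origin, rivet block 15 x 22 mm, 18 high, centred on the origin. Squeezing the handles (along y) spreads the nose. 0.14 kg, alike both ways round (half turn about z).
- tip_l (a point): On the +y jaw, centre of the nose end face (6 x 7 mm), from which a pin 3 mm thick, 2 mm at its very end, sticks 3.8 mm further down. With the handles free the pins stand 16.6 mm apart at the root, 15.9 at the end. Handle grips 14 wide in x, 9 thick, from 23 to 83 mm above the rivet, 67 mm over their outsides near the top; pinched 56 mm above the rivet they yield from 5 N a side, up to 25 N.
- tip_r (a point): The same on the -y jaw. Gripped 56 mm above the rivet, finger opening gives pin spacing: 67 mm: 16.6, 63 mm: 18, 48 mm: 26, 44 mm: 29, 40 mm: 31.5, 37 mm: 34. The pins bear on the outer sides of the eyes, so the eyes stand 1.6 mm closer. Spread, the jaws lean out 10 degrees. As the handles swing, full squeezing drives the nose down, letting go lifts it, by up to 5 mm unless the grips slip.
- pliers_nose (a point): On the pliers' centre line midway between the two nose end faces, 50 mm below the rivet.
- ring: External retaining ring, dark, lightly oiled spring steel, 4 mm thick, inner diameter 27 mm, band 4 mm wide, lying flat on the bench. Origin at its centre, on the underside; z up, the gap with the two eyes towards +x. The ends spring apart about points at 135 degrees either side of the gap; it closes by itself. 16 g.
- eye_l (a point): Centre of the 4.6 mm square hole through the left (+y) eye, at the top face. Eye block 9 x 9 mm. Eyes stand 16.7 mm apart in the relaxed ring, 17.1 mm from its centre towards the gap. Holding the ring open takes 4 to 8 N an eye. It passes the 30 mm shaft with the eyes 30 to 34 mm apart, the line through the eyes then 14 mm from the shaft's axis; beyond 38 mm the ring is overstretched and spoilt.
- eye_r (a point): The same for the right (-y) eye.
- ring_gap (a point): Point on the ring's top face midway between the relaxed eyes, 17.1 mm from its centre. When the ring has closed in the groove its eye line stands 17 mm from the shaft's axis, 3 mm further out than when spread: the pliers must follow outwards while they let it close.
- roll: Steel mill roll, 80 mm diameter, upright in a grey 130 mm square stand, fixed. Origin under the stand, z up. Roll to 85 mm, ball bearing (62 mm diameter) to 99 mm, above it a steel wave washer (44 mm diameter), then the shaft end, 30 mm diameter, top at 114 mm with a 2.5 mm chamfer (24 mm across at the top).
- groove (a point): On the shaft's axis at mid-height of the groove, 105.75 mm above the bench. The groove is 5.5 mm wide (103 to 108.5 mm up), 25.6 mm diameter. The wave washer's free top, 105.7 mm up, covers part of the groove; it yields 1 mm per 7 N. The ring is level with the groove when pressed down with 9 N or a little more; over 13 N crushes the washer. Once in, the ring is held up against the upper wall.
- washer: The wave washer, on the shaft above the bearing, 44 mm diameter. Origin on the axis, 105 mm above the bench when free, 0.7 mm below its top; goes down with it.
- rack: Wooden tool block 80 x 120 mm, 55 mm high, fixed. Origin under its centre, z up. In the middle of the top a slot 10 mm (x) by 36 mm (y), going through, takes the pliers' nose; the rivet block rests on the slot's edges, so the pliers' origin is then 64 mm above the bench over the block's centre, y of the two along each other.
- paint_tube: Bystander: metal paint tube, 130 mm long, lying. Origin under its middle.
- tin: Bystander: small tin, 58 mm diameter, 50 mm high. Origin under its centre.
- old_bearing: Bystander: old ball bearing, 62 mm diameter, 16 mm high, lying flat. Origin under its centre.
Mind the look-alikes: they are no part of the job. Leave any blue look-alike of the rack alone.

How it is judged:
By the outcome, as a careful person would: the job done as asked, in the order asked, and still so for the second after the job is handed in, with the robot touching nothing.
It also fails if it takes over 72 s, if anything falls off the work surface, if the arm or the gripper's body presses on something with over 40 N, if the wrist force passes 120 N, or if a joint passes its speed limit or range.

## Working session

There is one attempt and no reset: what is moved stays moved. The work goes in short steps, Python scripts to look and compute and a shell command to move; the robot and the scene stay as the last step left them, time stands still between calls to the robot, and variables do not carry over. Pictures are saved under pics/ and viewed, at most 10 in all, crops included, and the job is handed in when it is done.

```bash
mkdir -p pics; ls
python3 - <<'E'
from station import *
import cv2,numpy as np
np.set_printoptions(precision=4,suppress=True)
s=sense();print(s)
a=get_image("scene");b=get_image("top")
cv2.imwrite("pics/scene0.png",a);cv2.imwrite("pics/top0.png",b)
for n in("scene","top","wrist"):print(n,camera_model(n))
E
```

```text
pics
{'time_s': 0.0, 'qpos': array([-1.2164,  0.3536,  1.6342,  0.    ,  1.1552, -0.0024]), 'joint_velocities': array([-0.0016,  0.0012, -0.0002,  0.0015, -0.0003, -0.001 ]), 'joint_efforts': array([  0.003 , -60.5249, -34.2065,   0.0001,   0.0095,  -0.    ]), 'ee_pos': array([ 0.2181, -0.5852,  0.2526]), 'ee_rot': array([-3.1402, -0.    ,  0.3568]), 'force': array([-0.0849,  0.1479,  0.5464]), 'wrist_torque': array([-0.0161,  0.0254,  0.0086]), 'finger_force': 0.0, 'grip_width': 0.08569574804837271}
scene {'camera_matrix': array([[476.4898,   0.    , 326.6783],
       [  0.    , 476.4898, 232.9192],
       [  0.    ,   0.    ,   1.    ]]), 'camera_from_world': array([[-0.2153,  0.9765, -0.0001,  0.1938],
       [-0.5834, -0.1285,  0.802 ,  0.2148],
       [ 0.7832,  0.1728,  0.5973, -1.3534],
       [ 0.    ,  0.    ,  0.    ,  1.    ]])}
top {'camera_matrix': array([[498.1707,   0.    , 314.873 ],
       [  0.    , 498.1707, 238.9106],
       [  0.    ,   0.    ,   1.    ]]), 'camera_from_world': array([[-0.0105, -0.9996,  0.0272, -0.0898],
       [ 0.9966, -0.0083,  0.082 , -0.5494],
       [-0.0818,  0.028 ,  0.9963, -1.065 ],
       [ 0.    ,  0.    ,  0.    ,  1.    ]])}
wrist {'camera_matrix': array([[412.1889,   0.    , 318.3331],
       [  0.    , 412.1889, 244.2003],
       [  0.    ,   0.    ,   1.    ]]), 'T_tool_cam': array([[ 0.0007,  0.9522,  0.3055,  0.0773],
       [ 1.    , -0.0006, -0.0005,  0.0001],
       [-0.0003,  0.3055, -0.9522, -0.1211],
       [ 0.    ,  0.    ,  0.    ,  1.    ]])}
```

View pics/top0.png

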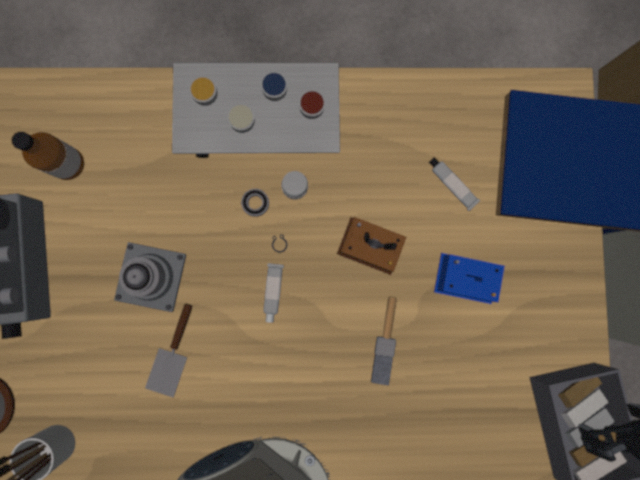

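View pics/scene0.png

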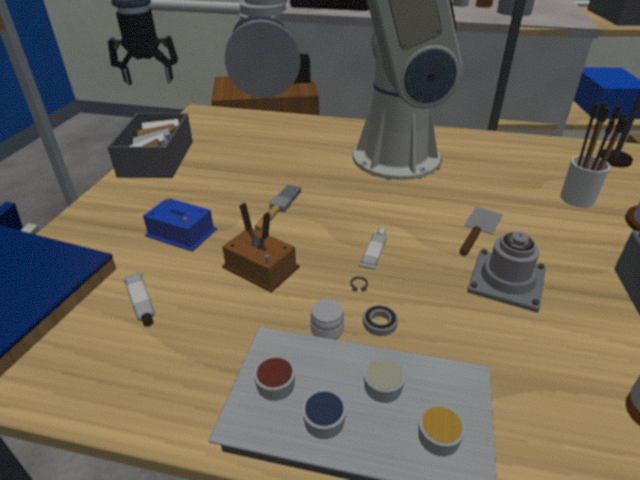

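The top view shows the brown rack at about (372,245) with the pliers in it, the ring at (279,243), the roll at (150,275), the tube at (273,292), the tin at (294,184) and the old bearing at (255,202). The scene view agrees, and the look-alikes are the blue block and a second tube.

```bash
cat > h.py <<'E'
from station import *
import cv2,numpy as np,sys,json
from scipy.spatial.transform import Rotation as Ro
np.set_printoptions(precision=4,suppress=True)
def tool(s): return Ro.from_euler('xyz',s['ee_rot']).as_matrix(),np.array(s['ee_pos'])
def cam(name,s=None):
    m=camera_model(name);K=m['camera_matrix']
    if name!='wrist':T=np.array(m['camera_from_world']);
    else:
        R,p=tool(s);W=np.eye(4);W[:3,:3]=R;W[:3,3]=p;T=np.linalg.inv(W@m['T_tool_cam'])
    return K,T
def proj(c,P):
    K,T=c;q=T[:3,:3]@np.array(P)+T[:3,3];q=q*[1,-1,-1];u=K@q;return u[:2]/u[2]
def ray(c,uv):
    K,T=c;d=np.linalg.inv(K)@np.array([uv[0],uv[1],1.]);d=d*[1,-1,-1];R=T[:3,:3]
    return -R.T@T[:3,3],R.T@d
def onz(c,uv,z):
    o,d=ray(c,uv);return o+d*(z-o[2])/d[2]
def tri(*cu):
    A=np.zeros((3,3));b=np.zeros(3)
    for c,uv in cu:
        o,d=ray(c,uv);d=d/np.linalg.norm(d);M=np.eye(3)-np.outer(d,d);A+=M;b+=M@o
    P=np.linalg.solve(A,b);return P,[np.linalg.norm(proj(c,P)-uv) for c,uv in cu]
def snap(name,tag):
    s=sense();im=get_image(name);cv2.imwrite(f'pics/{tag}.png',im)
    json.dump({'ee_pos':list(map(float,s['ee_pos'])),'ee_rot':list(map(float,s['ee_rot']))},open(f'pics/{tag}.json','w'));return s,im
def ld(tag):return cam('wrist',json.load(open(f'pics/{tag}.json')))
def rel(P,yaw=None):
    "tool-frame shift mm to bring TCP to P, from current measured pose"
    s=sense();R,p=tool(s);print('t',s['time_s'],'pose',p,s['ee_rot'],'shift mm',R.T@(np.array(P)-p)*1000)
E
python3 - <<'E'
from h import *
t=cam('top');s=cam('scene')
for n,uv,z in[('rack',(372,245),.055),('ring',(279,243),0.004),('tube',(273,292),.01),('tin',(294,184),.05),('oldb',(255,202),.016),('shaft',(135,276),.114),('stand tl',(128,244),.02),('stand tr',(186,253),.02),('stand br',(174,311),.02),('stand bl',(116,300),.02),('rk1',(357,218),.055),('rk2',(406,237),.055),('rk3',(390,273),.055),('rk4',(338,255),.055)]:print(n,onz(t,uv,z))
print(tri((t,(135,276)),(s,(519,238))), tri((t,(279,243)),(s,(360,285))))
rel([0.45,-0.1,0.3])
E
```

```text
rack [ 0.532  -0.2155  0.055 ]
ring [ 0.5417 -0.0158  0.004 ]
tube [ 0.4338 -0.0024  0.01  ]
tin [ 0.6652 -0.0506  0.05  ]
oldb [0.6321 0.0362 0.016 ]
shaft [0.4707 0.2632 0.114 ]
stand tl [0.5412 0.3105 0.02  ]
stand tr [0.5205 0.1854 0.02  ]
stand br [0.3958 0.2097 0.02  ]
stand bl [0.4208 0.3337 0.02  ]
rk1 [ 0.59   -0.1845  0.055 ]
rk2 [ 0.5485 -0.2887  0.055 ]
rk3 [ 0.4722 -0.2526  0.055 ]
rk4 [ 0.5114 -0.1428  0.055 ]
(array([0.4708, 0.2666, 0.1057]), [np.float64(0.3304803767617511), np.float64(0.362621153330459)]) (array([ 0.542 , -0.0138, -0.0029]), [np.float64(0.7569799934202942), np.float64(0.8632738133884291)])
t 0.1 pose [ 0.2181 -0.5853  0.2527] [-3.1403 -0.      0.3568] shift mm [ 386.7365 -373.7893  -46.8757]
```

```bash
python3 -m creep '{"plan":[{"dx":211,"dy":-118,"dz":-20,"rz":0.37},{"dx":211,"dy":-118,"dz":-20,"rz":0.37},{"dx":211,"dy":-118,"dz":-20,"rz":0.37},{"dx":211,"dy":-118,"dz":-20,"rz":0.37},{"dx":211,"dy":-118,"dz":-20,"rz":0.37},{"dx":211,"dy":-118,"dz":-20,"rz":0.37},{"dx":211,"dy":-118,"dz":-20,"rz":0.37},{"dx":211,"dy":-118,"dz":-20,"rz":0.37}]}' 1 20
python3 -c "
from h import *
rel([0.531,-0.217,0.28])"
```

```text
t 0.1 pose [ 0.2181 -0.5853  0.2527] [-3.1403 -0.      0.3568] shift mm [ 421.7729 -235.8423  -27.0493]invalid input
```

```bash
python3 -m creep '{"plan":[{"dx":211,"dy":-118,"dz":-20,"rx":0,"ry":0,"rz":0.37},{"dx":211,"dy":-118,"dz":-20,"rx":0,"ry":0,"rz":0.37},{"dx":211,"dy":-118,"dz":-20,"rx":0,"ry":0,"rz":0.37},{"dx":211,"dy":-118,"dz":-20,"rx":0,"ry":0,"rz":0.37},{"dx":211,"dy":-118,"dz":-20,"rx":0,"ry":0,"rz":0.37},{"dx":211,"dy":-118,"dz":-20,"rx":0,"ry":0,"rz":0.37},{"dx":211,"dy":-118,"dz":-20,"rx":0,"ry":0,"rz":0.37},{"dx":211,"dy":-118,"dz":-20,"rx":0,"ry":0,"rz":0.37}]}' 1 20
python3 -c "
from h import *
rel([0.531,-0.217,0.28])"
```

```text
time_s: 0.77
ee_pos: [0.3759, -0.3999, 0.2733]
ee_rot: [3.142, 0.0, -0.01]
force: [0.3, 0.1, -0.2]
grip_width: 0.0856
finger_force: 0.0
t 0.7667 pose [ 0.3759 -0.3999  0.2733] [ 3.1416  0.     -0.0097] shift mm [ 153.3111 -184.3945   -6.6743]
```

```bash
python3 -m creep '{"plan":[{"dx":153,"dy":-184,"dz":-7,"rx":0,"ry":0,"rz":0.37},{"dx":153,"dy":-184,"dz":-7,"rx":0,"ry":0,"rz":0.37},{"dx":153,"dy":-184,"dz":-7,"rx":0,"ry":0,"rz":0.37},{"dx":153,"dy":-184,"dz":-7,"rx":0,"ry":0,"rz":0.37},{"dx":153,"dy":-184,"dz":-7,"rx":0,"ry":0,"rz":0.37},{"dx":153,"dy":-184,"dz":-7,"rx":0,"ry":0,"rz":0.37},{"dx":153,"dy":-184,"dz":-7,"rx":0,"ry":0,"rz":0.37},{"dx":153,"dy":-184,"dz":-7,"rx":0,"ry":0,"rz":0.37}]}' && python3 -c "
from h import *
s,im=snap('wrist','w1');rel([0.531,-0.217,0.28])"
```

```text
time_s: 1.43
ee_pos: [0.5309, -0.2188, 0.2798]
ee_rot: [3.141, 0.001, -0.381]
force: [-0.3, 0.1, 0.0]
grip_width: 0.0853
finger_force: 0.0
t 1.4833 pose [ 0.53   -0.2198  0.2797] [ 3.1409  0.001  -0.3822] shift mm [-0.1428 -2.9635 -0.2694]
```

View pics/w1.png

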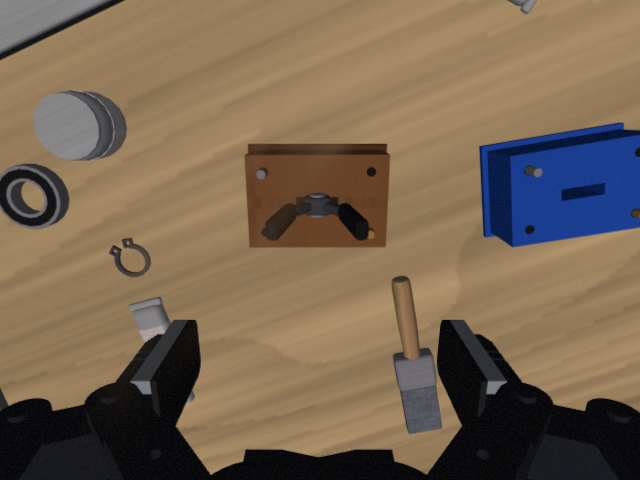

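```bash
python3 -m creep '{"plan":[{"dx":-10,"dy":-120,"dz":10,"rx":0,"ry":0,"rz":0},{"dx":-10,"dy":-120,"dz":10,"rx":0,"ry":0,"rz":0},{"dx":-10,"dy":-120,"dz":10,"rx":0,"ry":0,"rz":0},{"dx":-10,"dy":-120,"dz":10,"rx":0,"ry":0,"rz":0},{"dx":-10,"dy":-120,"dz":10,"rx":0,"ry":0,"rz":0},{"dx":-10,"dy":-120,"dz":10,"rx":0,"ry":0,"rz":0}]}' && python3 -c "
from h import *
s,im=snap('wrist','w2')
a=cv2.imread('pics/w1.png')
f=lambda i,x,y,w,h,k:cv2.resize(i[y:y+h,x:x+w],None,fx=k,fy=k,interpolation=cv2.INTER_CUBIC)
A=f(a,230,135,170,125,2);B=f(im,390,135,230,125,2);C=f(a,90,220,80,70,5);D=f(im,250,220,80,70,5)
o=np.zeros((600,800,3),np.uint8);o[:250,:340]=A;o[:250,340:]=B;o[250:600,:400]=C;o[250:600,400:]=D
cv2.imwrite('pics/m1.png',o);rel([0.531,-0.217,0.28])"
```

```text
time_s: 1.98
ee_pos: [0.5652, -0.1061, 0.2701]
ee_rot: [3.141, 0.0, -0.384]
force: [0.9, -0.7, 0.2]
grip_width: 0.0857
finger_force: 0.0
t 2.0333 pose [ 0.5652 -0.1063  0.2702] [ 3.1409  0.0002 -0.385 ] shift mm [  9.875  115.4044  -9.6943]
```

View pics/m1.png

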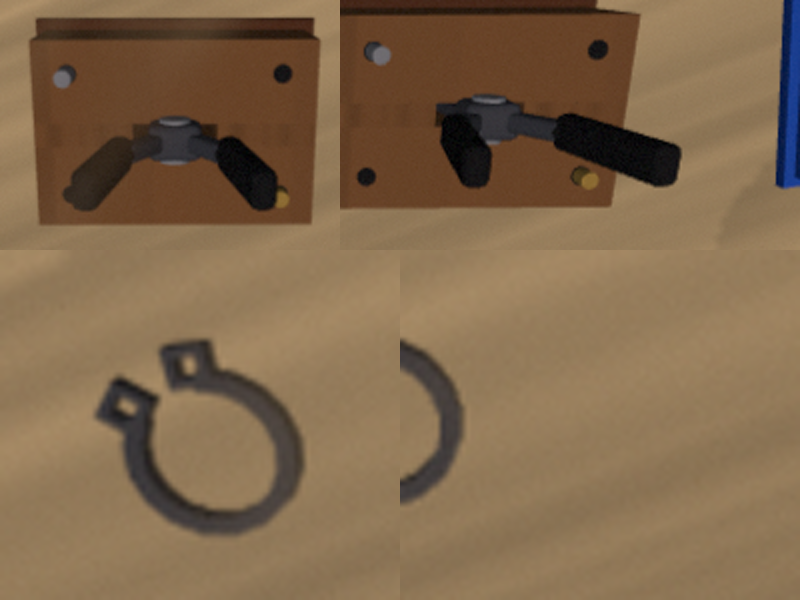

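```bash
python3 -c "
from h import *
a=ld('w1');b=ld('w2');t=cam('top')
for n,p,q in[('TR',(389,155),(539,141.5)),('BR',(386.5,246.5),(526,238)),('rivet',(318,196),(465.5,184.5)),('hl',(273,232.5),(457.5,221)),('hr',(362,231.5),(552.5,219))]:print(n,*tri((a,p),(b,q)))
c=[onz(a,p,.055) for p in[(245.5,155),(389,155),(386.5,246.5),(250,246.5)]]
print(np.array(c),np.mean(c,0))
for u,v in((0,1),(3,2),(0,3),(1,2)):
  d=c[v]-c[u];print(np.linalg.norm(d),np.degrees(np.arctan2(d[1],d[0])))
e=[onz(a,p,.004) for p in[(115,250.8),(127.4,242.8)]];print(e,np.linalg.norm(e[0]-e[1]))
m=(e[0]+e[1])/2;rc=onz(a,(132.8,260),.002);print('mid',m,'c',rc,m-rc,np.linalg.norm(m-rc))
d=e[0]-e[1];print('eyeline deg',np.degrees(np.arctan2(d[1],d[0])))
sr=onz(t,(279,243),.002);print(sr)
im=cv2.imread('pics/w2.png')
cv2.imwrite('pics/r2.png',cv2.resize(im[200:300,180:300],None,fx=5,fy=5,interpolation=cv2.INTER_CUBIC))
"
```

```text
TR [ 0.55   -0.2902  0.0549] [np.float64(0.5249835948226814), np.float64(0.5471951008096857)]
BR [ 0.4749 -0.2625  0.054 ] [np.float64(0.06411000395256951), np.float64(0.0663257515599524)]
rivet [ 0.5418 -0.2239  0.0652] [np.float64(0.4181283247564585), np.float64(0.43400242363363967)]
hl [ 0.5435 -0.1927  0.1402] [np.float64(0.04599516991712243), np.float64(0.048152081409734725)]
hr [ 0.5233 -0.2474  0.1424] [np.float64(0.2005455073135296), np.float64(0.21007044888311008)]
[[ 0.5935 -0.1803  0.055 ]
 [ 0.5496 -0.2901  0.055 ]
 [ 0.4752 -0.2625  0.055 ]
 [ 0.52   -0.1506  0.055 ]] [ 0.5346 -0.2209  0.055 ]
0.11824496549814566 -111.78749605594263
0.12050305733991816 -111.80659962038638
0.07930524287835782 157.99714251657457
0.07936906525091628 159.62755041215746
[array([ 0.5545, -0.007 ,  0.004 ]), array([ 0.5573, -0.023 ,  0.004 ])] 0.016208428157558262
mid [ 0.5559 -0.015   0.004 ] c [ 0.5387 -0.0177  0.002 ] [0.0171 0.0027 0.002 ] 0.017470922176666296
eyeline deg 99.92146974506082
[ 0.5419 -0.0157  0.002 ]
```

View pics/r2.png

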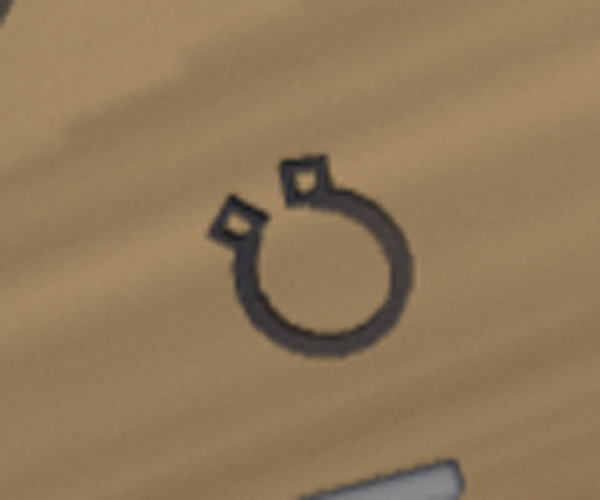

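```bash
python3 -c "
from h import *
a=ld('w1');b=ld('w2')
P,e=tri((a,(115,250.8)),(b,(227.4,244.6)));Q,f=tri((a,(127.4,242.8)),(b,(240.8,236.2)));print(P,e,Q,f,np.linalg.norm(P-Q),(P+Q)/2,np.degrees(np.arctan2(*(P-Q)[[1,0]])))
"
python3 -m creep '{"plan":[{"dx":14,"dy":118,"dz":70,"rx":0,"ry":0,"rz":0},{"dx":14,"dy":118,"dz":70,"rx":0,"ry":0,"rz":0},{"dx":14,"dy":118,"dz":70,"rx":0,"ry":0,"rz":0},{"dx":14,"dy":118,"dz":70,"rx":0,"ry":0,"rz":0},{"dx":14,"dy":118,"dz":70,"rx":0,"ry":0,"rz":0},{"dx":14,"dy":118,"dz":70,"rx":0,"ry":0,"rz":0},{"dx":14,"dy":118,"dz":70,"rx":0,"ry":0,"rz":0}]}' 1 30
python3 -c "
from h import *
rel([0.534,-.2205,.113])"
```

```text
[ 0.5543 -0.0057  0.0019] [np.float64(0.021304400941003377), np.float64(0.021932210779171863)] [ 0.5571 -0.0217  0.0017] [np.float64(0.05909947876515172), np.float64(0.060847252284783895)] 0.01621465654139345 [ 0.5557 -0.0137  0.0018] 100.02724849643845
time_s: 2.62
ee_pos: [0.535, -0.2194, 0.2012]
ee_rot: [-3.141, -0.001, -0.385]
force: [-0.6, -0.4, 1.0]
grip_width: 0.0854
finger_force: 0.0
t 2.6167 pose [ 0.535  -0.2194  0.2012] [-3.1412 -0.0012 -0.3845] shift mm [-0.6449  1.4786 88.1496]
```

```bash
python3 -m creep '{"plan":[{"dx":-0.5,"dy":1,"dz":30,"rx":0,"ry":0,"rz":0},{"dx":-0.5,"dy":1,"dz":60,"rx":0,"ry":0,"rz":0},{"dx":-0.5,"dy":1,"dz":80,"rx":0,"ry":0,"rz":0},{"dx":-0.5,"dy":1,"dz":88,"rx":0,"ry":0,"rz":0},{"dx":-0.5,"dy":1,"dz":88,"rx":0,"ry":0,"rz":0},{"dx":-0.5,"dy":1,"dz":88,"rx":0,"ry":0,"rz":0}]}' 1 30
python3 -m creep '{"plan":[{"dx":0,"dy":0,"dz":0,"rx":0,"ry":0,"rz":0},{"dx":0,"dy":0,"dz":0,"rx":0,"ry":0,"rz":0},{"dx":0,"dy":0,"dz":0,"rx":0,"ry":0,"rz":0},{"dx":0,"dy":0,"dz":0,"rx":0,"ry":0,"rz":0},{"dx":0,"dy":0,"dz":0,"rx":0,"ry":0,"rz":0},{"dx":0,"dy":0,"dz":0,"rx":0,"ry":0,"rz":0}]}' 0.76 30
```

```text
time_s: 3.12
ee_pos: [0.5347, -0.2194, 0.1133]
ee_rot: [-3.142, -0.001, -0.382]
force: [0.1, -0.3, 0.6]
grip_width: 0.0854
finger_force: 0.0
time_s: 3.62
ee_pos: [0.5351, -0.2201, 0.114]
ee_rot: [-3.141, -0.003, -0.383]
force: [-0.5, 1.3, 6.9]
grip_width: 0.0651
finger_force: 5.9
```

```bash
python3 -m creep '{"plan":[{"dx":0,"dy":0,"dz":-10,"rx":0,"ry":0,"rz":0},{"dx":0,"dy":0,"dz":-35,"rx":0,"ry":0,"rz":0},{"dx":0,"dy":0,"dz":-60,"rx":0,"ry":0,"rz":0},{"dx":0,"dy":0,"dz":-85,"rx":0,"ry":0,"rz":0},{"dx":0,"dy":0,"dz":-100,"rx":0,"ry":0,"rz":0},{"dx":0,"dy":0,"dz":-100,"rx":0,"ry":0,"rz":0},{"dx":0,"dy":0,"dz":-100,"rx":0,"ry":0,"rz":0}]}'
python3 -c "
from h import *
s,im=snap('wrist','w3')
cv2.imwrite('pics/c3.png',cv2.resize(im[100:340,160:480],None,fx=2.5,fy=2.5,interpolation=cv2.INTER_CUBIC))
rel([0.5557,-.014,.22])"
```

```text
time_s: 4.2
ee_pos: [0.5341, -0.22, 0.2135]
ee_rot: [3.141, -0.002, -0.383]
force: [-0.1, -0.4, -2.0]
grip_width: 0.0652
finger_force: 5.4
t 4.25 pose [ 0.5334 -0.2197  0.2122] [ 3.1415  0.     -0.3832] shift mm [ -56.2791 -199.1062   -7.782 ]
```

View pics/c3.png

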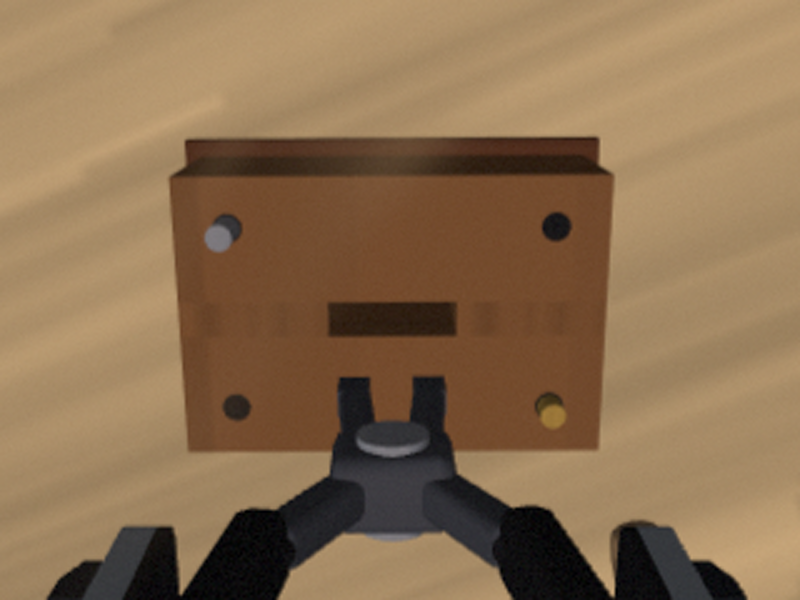

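The pliers hang straight, with the nose ends at about (302,251) and (332,251) px. The pins are hidden behind the end faces. Next I'll go above the ring's eyes.

```bash
python3 -m creep '{"plan":[{"dx":-5,"dy":-18,"dz":6,"rx":0,"ry":0,"rz":-0.06},{"dx":-14,"dy":-48,"dz":16,"rx":0,"ry":0,"rz":-0.14},{"dx":-23,"dy":-82,"dz":28,"rx":0,"ry":0,"rz":-0.23},{"dx":-33,"dy":-117,"dz":40,"rx":0,"ry":0,"rz":-0.33},{"dx":-43,"dy":-152,"dz":52,"rx":0,"ry":0,"rz":-0.43},{"dx":-51,"dy":-182,"dz":62,"rx":0,"ry":0,"rz":-0.51},{"dx":-56,"dy":-199,"dz":68,"rx":0,"ry":0,"rz":-0.558},{"dx":-56,"dy":-199,"dz":68,"rx":0,"ry":0,"rz":-0.558}]}'
python3 -m creep '{"plan":[{"dx":0,"dy":0,"dz":3,"rx":0,"ry":0,"rz":0},{"dx":0,"dy":0,"dz":10,"rx":0,"ry":0,"rz":0},{"dx":0,"dy":0,"dz":15,"rx":0,"ry":0,"rz":0},{"dx":0,"dy":0,"dz":15,"rx":0,"ry":0,"rz":0},{"dx":0,"dy":0,"dz":15,"rx":0,"ry":0,"rz":0}]}'
python3 -c "
from h import *
s,im=snap('wrist','w4')
cv2.imwrite('pics/c4.png',cv2.resize(im[200:320,230:390],None,fx=5,fy=5,interpolation=cv2.INTER_CUBIC))
rel([0.5557,-.014,.13])
c=ld('w4');T=np.eye(4);R,p=tool(s)
# predicted pixels of nose front edge centre x=3, D=100
for D in(95,100,105):print(D,proj(c,p+R@np.array([.003,0,D/1e3])))
print('ring eyes',proj(c,[.5543,-.0062,.004]),proj(c,[.5571,-.0222,.004]))"
```

```text
time_s: 4.92
ee_pos: [0.5545, -0.011, 0.1414]
ee_rot: [-3.14, 0.005, 0.18]
force: [-0.4, 0.5, -2.1]
grip_width: 0.065
finger_force: 5.4
time_s: 5.33
ee_pos: [0.5559, -0.0152, 0.1288]
ee_rot: [-3.141, 0.001, 0.173]
force: [0.6, -0.7, -0.3]
grip_width: 0.0649
finger_force: 5.4
t 5.3833 pose [ 0.5562 -0.0151  0.1292] [3.1416 0.0003 0.1734] shift mm [-0.28   -1.149  -0.8352]
95 [317.6519 252.7312]
100 [317.6608 249.8581]
105 [317.6693 247.1   ]
ring eyes [303.099  241.6552] [329.0748 241.6653]
```

View pics/c4.png

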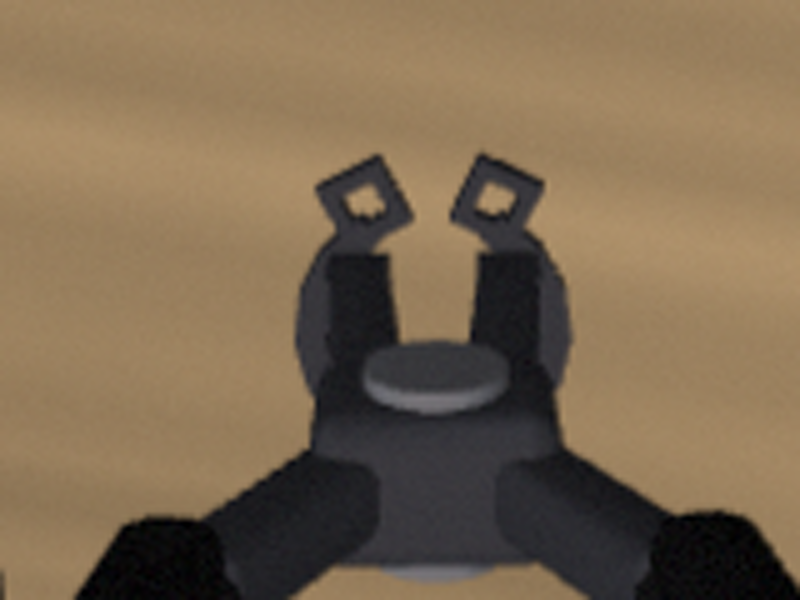

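Eye holes are at px (302.8,239.6) and (329.2,239.6), and the nose ends at (301.8,250.8) and (331.7,250.8). The yaw is aligned, so I need about +2.0 mm in x and -0.55 mm in y.

```bash
python3 -m creep '{"plan":[{"dx":2,"dy":-0.5,"dz":5,"rx":0,"ry":0,"rz":0},{"dx":2,"dy":-0.5,"dz":12,"rx":0,"ry":0,"rz":0},{"dx":2,"dy":-0.5,"dz":18,"rx":0,"ry":0,"rz":0},{"dx":2,"dy":-0.5,"dz":20,"rx":0,"ry":0,"rz":0},{"dx":2,"dy":-0.5,"dz":20,"rx":0,"ry":0,"rz":0},{"dx":2,"dy":-0.5,"dz":20,"rx":0,"ry":0,"rz":0}]}'
python3 -m creep '{"plan":[{"dx":0,"dy":0,"dz":1,"rx":0,"ry":0,"rz":0},{"dx":0,"dy":0,"dz":2,"rx":0,"ry":0,"rz":0},{"dx":0,"dy":0,"dz":2,"rx":0,"ry":0,"rz":0},{"dx":0,"dy":0,"dz":2,"rx":0,"ry":0,"rz":0}]}'
python3 -m creep '{"plan":[{"dx":0,"dy":0,"dz":1,"rx":0,"ry":0,"rz":0},{"dx":0,"dy":0,"dz":1.5,"rx":0,"ry":0,"rz":0},{"dx":0,"dy":0,"dz":1.5,"rx":0,"ry":0,"rz":0}]}'
python3 -c "
from h import *
s,im=snap('wrist','w5')
cv2.imwrite('pics/c5.png',cv2.resize(im[200:320,230:390],None,fx=5,fy=5,interpolation=cv2.INTER_CUBIC))
rel([0.5557,-.014,.104])"
```

```text
time_s: 5.88
ee_pos: [0.558, -0.0134, 0.109]
ee_rot: [-3.141, 0.001, 0.175]
force: [1.1, -0.3, -1.7]
grip_width: 0.0648
finger_force: 5.4
time_s: 6.22
ee_pos: [0.5584, -0.0134, 0.1075]
ee_rot: [3.142, -0.001, 0.175]
force: [0.4, -0.1, -0.8]
grip_width: 0.0647
finger_force: 5.5
time_s: 6.47
ee_pos: [0.5587, -0.0134, 0.1062]
ee_rot: [3.141, -0.001, 0.175]
force: [-0.2, -0.2, 3.3]
grip_width: 0.0648
finger_force: 5.2
t 6.5167 pose [ 0.5585 -0.0135  0.1061] [ 3.1415 -0.0007  0.1748] shift mm [-2.8579  0.0503  2.0844]
```

View pics/c5.png

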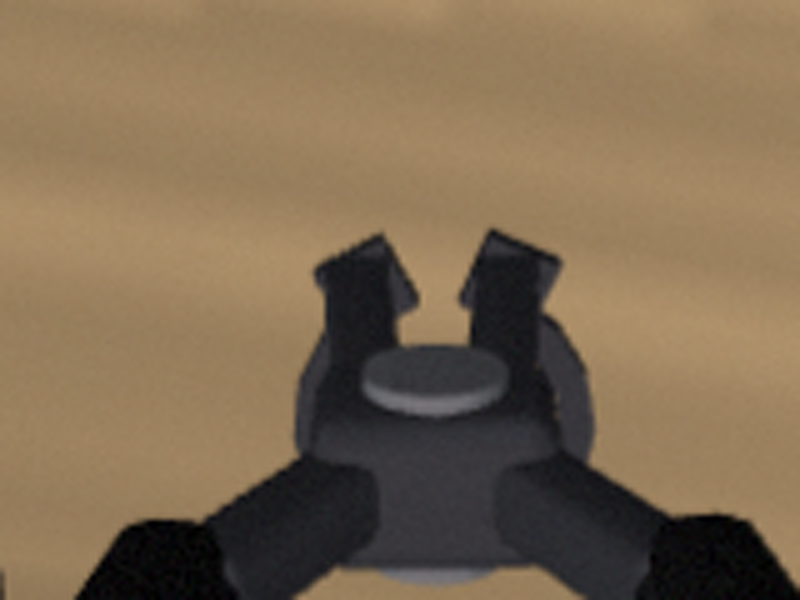

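Nose edge is at row 251.4, eye centres are at (303.3,257) and (332.1,257), and the eyes sit about 0.65 mm to tool +y. I can't tell from this whether the pins are in or resting on top. I'll lift, re-centre and press again, then compare the contact height.

```bash
python3 -m creep '{"plan":[{"dx":0,"dy":0,"dz":-3,"rx":0,"ry":0,"rz":0},{"dx":0,"dy":0,"dz":-6,"rx":0,"ry":0,"rz":0},{"dx":-0.7,"dy":0.6,"dz":-6,"rx":0,"ry":0,"rz":0},{"dx":-0.7,"dy":0.6,"dz":-6,"rx":0,"ry":0,"rz":0},{"dx":-0.7,"dy":0.6,"dz":-4,"rx":0,"ry":0,"rz":0},{"dx":-0.7,"dy":0.6,"dz":-1.5,"rx":0,"ry":0,"rz":0},{"dx":-0.7,"dy":0.6,"dz":0,"rx":0,"ry":0,"rz":0},{"dx":-0.7,"dy":0.6,"dz":0,"rx":0,"ry":0,"rz":0}]}'
python3 -m creep '{"plan":[{"dx":0,"dy":0,"dz":0,"rx":0,"ry":0,"rz":0},{"dx":0,"dy":0,"dz":0,"rx":0,"ry":0,"rz":0}]}'
python3 -c "
from h import *
s,im=snap('wrist','w6')
f=lambda i:cv2.resize(i[200:300,250:370],None,fx=4,fy=4,interpolation=cv2.INTER_CUBIC)
cv2.imwrite('pics/c6.png',f(im))
rel([0.5557,-.014,.104]);print(sense()['force'])"
```

```text
time_s: 7.18
ee_pos: [0.5572, -0.0141, 0.1052]
ee_rot: [-3.141, 0.001, 0.175]
force: [0.0, -0.0, -1.5]
grip_width: 0.065
finger_force: 5.5
time_s: 7.35
ee_pos: [0.5576, -0.0141, 0.1057]
ee_rot: [-3.142, 0.0, 0.175]
force: [0.3, 0.0, -1.7]
grip_width: 0.0648
finger_force: 5.5
t 7.4 pose [ 0.5576 -0.0141  0.1058] [-3.1416  0.      0.1748] shift mm [-1.8735 -0.4789  1.7586]
[ 0.6094 -0.6743 -1.8233]
```

```bash
python3 -m creep '{"plan":[{"dx":0,"dy":0,"dz":1,"rx":0,"ry":0,"rz":0},{"dx":0,"dy":0,"dz":1,"rx":0,"ry":0,"rz":0}]}'
python3 -m creep '{"plan":[{"dx":0,"dy":0,"dz":1,"rx":0,"ry":0,"rz":0},{"dx":0,"dy":0,"dz":1,"rx":0,"ry":0,"rz":0}]}'
python3 -m creep '{"plan":[{"dx":0,"dy":0,"dz":0.7,"rx":0,"ry":0,"rz":0},{"dx":0,"dy":0,"dz":0.7,"rx":0,"ry":0,"rz":0}]}'
```

```text
time_s: 7.57
ee_pos: [0.5576, -0.0142, 0.1047]
ee_rot: [-3.142, 0.0, 0.175]
force: [0.5, -1.2, -1.8]
grip_width: 0.065
finger_force: 5.5
time_s: 7.73
ee_pos: [0.5581, -0.0142, 0.1041]
ee_rot: [3.141, -0.001, 0.175]
force: [0.4, 0.9, 1.8]
grip_width: 0.0652
finger_force: 5.8
time_s: 7.9
ee_pos: [0.5585, -0.0142, 0.1038]
ee_rot: [3.141, -0.002, 0.175]
force: [-0.0, 0.6, 6.0]
grip_width: 0.0649
finger_force: 5.6
```

```bash
python3 -m creep '{"plan":[{"dx":0,"dy":0,"dz":-0.7,"rx":0,"ry":0,"rz":0},{"dx":0,"dy":0,"dz":-0.7,"rx":0,"ry":0,"rz":0},{"dx":0,"dy":0,"dz":-0.7,"rx":0,"ry":0,"rz":0},{"dx":0,"dy":0,"dz":-0.7,"rx":0,"ry":0,"rz":0}]}' 0.70 60
python3 -m creep '{"plan":[{"dx":0,"dy":0,"dz":-0.7,"rx":0,"ry":0,"rz":0},{"dx":0,"dy":0,"dz":-0.7,"rx":0,"ry":0,"rz":0},{"dx":0,"dy":0,"dz":-0.7,"rx":0,"ry":0,"rz":0},{"dx":0,"dy":0,"dz":-0.7,"rx":0,"ry":0,"rz":0}]}' 0.64 60
python3 -m creep '{"plan":[{"dx":0,"dy":0,"dz":-1,"rx":0,"ry":0,"rz":0},{"dx":0,"dy":0,"dz":-1,"rx":0,"ry":0,"rz":0},{"dx":0,"dy":0,"dz":-1,"rx":0,"ry":0,"rz":0},{"dx":0,"dy":0,"dz":-1,"rx":0,"ry":0,"rz":0}]}' 0.59 60
python3 -c "
from h import *
s,im=snap('wrist','w7')
f=lambda i:cv2.resize(i[200:300,250:370],None,fx=5,fy=5,interpolation=cv2.INTER_CUBIC)
cv2.imwrite('pics/c7.png',f(im))"
```

```text
time_s: 8.23
ee_pos: [0.5586, -0.0142, 0.1047]
ee_rot: [3.141, -0.002, 0.175]
force: [0.0, -0.7, 7.0]
grip_width: 0.0598
finger_force: 8.3
time_s: 8.57
ee_pos: [0.559, -0.014, 0.1058]
ee_rot: [3.141, -0.003, 0.175]
force: [0.0, 1.1, 9.9]
grip_width: 0.0549
finger_force: 10.7
time_s: 8.9
ee_pos: [0.559, -0.0142, 0.1067]
ee_rot: [3.141, -0.003, 0.175]
force: [-0.9, -0.2, 7.8]
grip_width: 0.0503
finger_force: 11.6
```

View pics/c7.png

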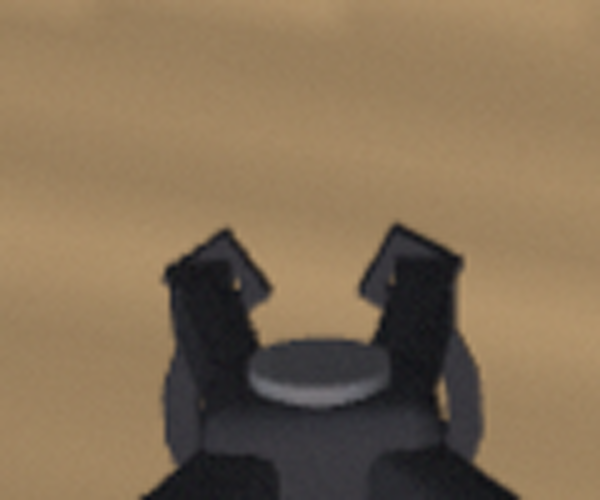

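The pins are in the eyes and the ring is spreading; the inner remainder of the left hole shows at crop (237,280). I'll lift and travel toward the roll, then fit its circles by code from two wrist poses.

```bash
python3 -m creep '{"plan":[{"dx":0,"dy":0,"dz":-5,"rx":0,"ry":0,"rz":0},{"dx":0,"dy":0,"dz":-18,"rx":0,"ry":0,"rz":0},{"dx":0,"dy":0,"dz":-40,"rx":0,"ry":0,"rz":0},{"dx":-2,"dy":-6,"dz":-65,"rx":0,"ry":0,"rz":0},{"dx":-8,"dy":-22,"dz":-88,"rx":0,"ry":0,"rz":0},{"dx":-16,"dy":-46,"dz":-108,"rx":0,"ry":0,"rz":0},{"dx":-26,"dy":-76,"dz":-125,"rx":0,"ry":0,"rz":0},{"dx":-36,"dy":-108,"dz":-138,"rx":0,"ry":0,"rz":0}]}'
python3 -m creep '{"plan":[{"dx":-10,"dy":-32,"dz":-7,"rx":0,"ry":0,"rz":0},{"dx":-21,"dy":-64,"dz":-12,"rx":0,"ry":0,"rz":0},{"dx":-32,"dy":-96,"dz":-15,"rx":0,"ry":0,"rz":0},{"dx":-43,"dy":-125,"dz":-15,"rx":0,"ry":0,"rz":0},{"dx":-52,"dy":-148,"dz":-15,"rx":0,"ry":0,"rz":0},{"dx":-58,"dy":-160,"dz":-15,"rx":0,"ry":0,"rz":0},{"dx":-58,"dy":-160,"dz":-15,"rx":0,"ry":0,"rz":0},{"dx":-58,"dy":-160,"dz":-15,"rx":0,"ry":0,"rz":0}]}'
python3 -m creep '{"plan":[{"dx":0,"dy":0,"dz":0,"rx":0,"ry":0,"rz":0},{"dx":0,"dy":0,"dz":0,"rx":0,"ry":0,"rz":0},{"dx":0,"dy":0,"dz":0,"rx":0,"ry":0,"rz":0}]}'
python3 -c "
from h import *
s,im=snap('wrist','w8');rel([.4117,.2546,.26])
print(proj(ld('w8'),[.4708,.265,.114]))"
python3 -m creep '{"plan":[{"dx":0,"dy":-15,"dz":0,"rx":0,"ry":0,"rz":0},{"dx":0,"dy":-40,"dz":0,"rx":0,"ry":0,"rz":0},{"dx":0,"dy":-55,"dz":0,"rx":0,"ry":0,"rz":0},{"dx":0,"dy":-60,"dz":0,"rx":0,"ry":0,"rz":0},{"dx":0,"dy":-60,"dz":0,"rx":0,"ry":0,"rz":0},{"dx":0,"dy":-60,"dz":0,"rx":0,"ry":0,"rz":0},{"dx":0,"dy":-60,"dz":0,"rx":0,"ry":0,"rz":0}]}'
python3 -c "
from h import *
s,im=snap('wrist','w9')
print(s['ee_pos'],proj(ld('w9'),[.4708,.265,.114]))"
```

```text
time_s: 9.62
ee_pos: [0.5029, 0.0864, 0.245]
ee_rot: [3.141, -0.001, 0.173]
force: [0.9, 0.9, -1.6]
grip_width: 0.0505
finger_force: 10.7
time_s: 10.28
ee_pos: [0.4179, 0.2336, 0.2584]
ee_rot: [3.141, 0.0, 0.177]
force: [-0.9, -1.0, -2.1]
grip_width: 0.051
finger_force: 10.7
time_s: 10.53
ee_pos: [0.4189, 0.2327, 0.2584]
ee_rot: [3.141, 0.0, 0.174]
force: [0.2, 0.6, -1.1]
grip_width: 0.0506
finger_force: 10.7
t 10.5833 pose [0.4188 0.2327 0.2584] [3.1414 0.0002 0.1735] shift mm [ -3.2186 -22.7929  -1.5973]
[281.2886 146.2363]
time_s: 11.17
ee_pos: [0.4081, 0.2916, 0.2583]
ee_rot: [3.141, 0.0, 0.174]
force: [0.0, -0.8, -1.9]
grip_width: 0.0506
finger_force: 10.7
[0.4081 0.2916 0.2583] [376.6267 145.5986]
```

```bash
cat > fit.py <<'E'
from h import *
from scipy.ndimage import map_coordinates
import itertools
def score(img,c,x,y,z,r,n=90):
    a=np.linspace(0,2*np.pi,n,endpoint=False);K,T=c
    def pr(r):
        P=np.stack([x+r*np.cos(a),y+r*np.sin(a),np.full(n,z)]);q=(T[:3,:3]@P+T[:3,3:])*np.array([[1],[-1],[-1]]);u=K@q;u=u[:2]/u[2]
        return map_coordinates(img,[u[1],u[0]],order=1,mode='nearest')
    return np.median(np.abs(pr(r+.0007)-pr(r-.0007)))
def best(ims,circ,x0,y0,w=.012,st=.0004):
    g=np.arange(-w,w,st);S=np.array([[sum(score(i,c,x0+u,y0+v,z,r) for i,c in ims for z,r in circ) for v in g] for u in g])
    k=np.unravel_index(S.argmax(),S.shape);return x0+g[k[0]],y0+g[k[1]],S.max(),S.mean()
def L(t):return cv2.GaussianBlur(cv2.cvtColor(cv2.imread(f'pics/{t}.png'),6),(3,3),0).astype(float),ld(t)
E
python3 -c "
from fit import *
A=L('w8');B=L('w9')
for n,c in[('top24',[(.114,.012)]),('ch30',[(.1115,.015)]),('bear62',[(.099,.031)]),('roll80',[(.085,.04)]),('wash',[(.1057,.022)])]:
  for nm,im in(('8',[A]),('9',[B]),('both',[A,B])):print(n,nm,best(im,c,.4708,.265))
al=[(.114,.012),(.1115,.015),(.099,.031),(.085,.04)]
print(best([A,B],al,.4708,.265))
f=lambda t,u,v:cv2.resize(cv2.imread(f'pics/{t}.png')[v-75:v+75,u-100:u+100],None,fx=2,fy=2,interpolation=2)
cv2.imwrite('pics/m2.png',np.vstack([f('w8',281,146),f('w9',376,146)]))
"
```

```text
top24 8 (np.float64(0.4616), np.float64(0.27459999999999996), np.float64(9.372639552409254), np.float64(2.937275405368775))
top24 9 (np.float64(0.4604), np.float64(0.2566), np.float64(9.934760838903834), np.float64(3.370519733071282))
top24 both (np.float64(0.4688), np.float64(0.2622), np.float64(13.624760721326496), np.float64(6.307795138440057))
ch30 8 (np.float64(0.47159999999999996), np.float64(0.265), np.float64(31.52243326157989), np.float64(3.4393980167397316))
ch30 9 (np.float64(0.47119999999999995), np.float64(0.265), np.float64(33.38380598777461), np.float64(3.8793157984391717))
ch30 both (np.float64(0.47119999999999995), np.float64(0.265), np.float64(63.68955323101919), np.float64(7.318713815178904))
bear62 8 (np.float64(0.4816), np.float64(0.2538), np.float64(11.222060220817795), np.float64(2.94812535363457))
bear62 9 (np.float64(0.48039999999999994), np.float64(0.2666), np.float64(9.29283874976732), np.float64(3.2190532893687425))
bear62 both (np.float64(0.48039999999999994), np.float64(0.2666), np.float64(16.65968799069625), np.float64(6.167178643003312))
roll80 8 (np.float64(0.4744), np.float64(0.2622), np.float64(20.455375128942485), np.float64(2.132884091727642))
roll80 9 (np.float64(0.4728), np.float64(0.2706), np.float64(14.644647060817775), np.float64(2.277559560068308))
roll80 both (np.float64(0.4744), np.float64(0.2622), np.float64(21.809452714838464), np.float64(4.41044365179595))
wash 8 (np.float64(0.47719999999999996), np.float64(0.263), np.float64(17.57590740775322), np.float64(4.167832843876473))
wash 9 (np.float64(0.4728), np.float64(0.27099999999999996), np.float64(22.030349761759194), np.float64(4.9959364599433345))
wash both (np.float64(0.47119999999999995), np.float64(0.265), np.float64(33.769401209526805), np.float64(9.163769303819807))
(np.float64(0.47159999999999996), np.float64(0.265), np.float64(97.53086892474245), np.float64(24.20413124841822))
```

```bash
python3 -m creep '{"plan":[{"dx":0,"dy":0,"dz":0,"rx":0,"ry":0,"rz":0},{"dx":0,"dy":0,"dz":0,"rx":0,"ry":0,"rz":0},{"dx":0,"dy":0,"dz":0,"rx":0,"ry":0,"rz":0},{"dx":0,"dy":0,"dz":0,"rx":0,"ry":0,"rz":0},{"dx":0,"dy":0,"dz":0,"rx":0,"ry":0,"rz":0},{"dx":0,"dy":0,"dz":0,"rx":0,"ry":0,"rz":0}]}' 0.46 60
python3 -c "
from h import *
s,im=snap('wrist','w10')
g=cv2.cvtColor(im,6)
for r in range(240,266,2):print(r,' '.join('%2d'%(v//3) for v in g[r,268:360:2]))
"
```

```text
time_s: 11.72
ee_pos: [0.408, 0.2925, 0.2585]
ee_rot: [-3.142, -0.0, 0.175]
force: [-0.1, 0.6, -1.5]
grip_width: 0.0395
finger_force: 18.5
240 51 51 51 51 51 51 51 52 51 50 51 50 50 49 50 49 49 49 48 48 48 48 48 48 48 48 48 48 48 48 48 48 49 49 48 49 49 49 50 49 50 49 50 50 50 49
242 51 51 50 51 51 50 51 51 51 52 51 52 52 51 51 51 50 50 50 50 49 49 48 48 49 48 48 48 48 48 48 48 47 47 48 43 49 48 49 49 48 48 48 49 49 49
244 50 51 50 50 50 51 51 51 52 51 31 52 52 52 52 53 52 52 52 51 51 51 50 50 50 50 49 48 48 48 48 48 48 48 41 10 27 46 48 47 48 48 48 48 48 48
246 50 50 49 50 50 50 50 50 48 18 14 24 51 52 52 52 52 51 52 53 53 52 52 52 52 52 52 51 51 50 50 49 49 44 11 19 18 13 44 48 48 48 48 48 48 48
248 49 49 49 49 50 50 50 44 13 19 19 14 23 51 51 51 51 51 51 52 52 52 52 52 53 52 52 53 53 52 52 52 51 17 17 19 20 19 12 42 49 49 48 48 48 48
250 48 49 49 49 49 50 43 14 20 19 19 19 15 29 50 51 51 51 51 51 51 51 51 51 52 52 52 52 52 52 53 52 25 16 19 13 13 12 12  6 28 50 50 49 49 49
252 49 48 49 49 49 31 12 10  9  8 10 12 19 15 29 51 50 51 51 51 51 51 51 51 51 51 51 52 52 52 52 26 14 19 16 
[... 184 characters left out ...]
 47 47 46 18 11  9 10 11  9  9 12 20 19 27 51 50 50 50 50 50 50 51 50 50 50 51 51 50 49 24 20 19 10  8  9 10  8 12 14 52 52 53 53 52
258 47 47 47 48 47 36 16 13 10  9  9  9  9 18 27 49 49 49 49 49 50 50 50 49 50 50 50 50 51 51 51 50 31 12  9 10  9  9 10  9 14 52 52 52 52 52
260 48 47 48 48 47 37 16 14 10  9  8 10  9 11 46 48 48 49 49 49 49 49 49 49 49 50 50 50 50 50 50 50 44  8  9  9  9  8  9 10 15 51 51 51 51 52
262 48 49 47 48 48 45 14 14 13 10 10  9 10  8 23 47 48 48 48 48 48 48 49 48 49 48 48 49 49 50 49 49 17  9  9  9  8  9  8 10 21 51 51 51 51 51
264 48 49 48 48 49 46 16 14 14 12  9  9 10  9  8 29 48 47 47 48 48 45 44 44 43 44 45 47 49 48 49 40 10  9 10  9  9  7 10 10 31 50 51 51 51 51
```

```bash
python3 -m creep '{"plan":[{"dx":6,"dy":3,"dz":0,"rx":-0.005,"ry":0,"rz":0},{"dx":20,"dy":11,"dz":2,"rx":-0.01,"ry":0,"rz":0},{"dx":38,"dy":20,"dz":6,"rx":-0.02,"ry":0,"rz":0},{"dx":56,"dy":30,"dz":10,"rx":-0.027,"ry":0,"rz":0},{"dx":68,"dy":36,"dz":13,"rx":-0.027,"ry":0,"rz":0},{"dx":73,"dy":38,"dz":15,"rx":-0.027,"ry":0,"rz":0},{"dx":73,"dy":38,"dz":15,"rx":-0.027,"ry":0,"rz":0},{"dx":73,"dy":38,"dz":15,"rx":-0.027,"ry":0,"rz":0}]}' 0.435 60
python3 -m creep '{"plan":[{"dx":0,"dy":0,"dz":0,"rx":0,"ry":0,"rz":0},{"dx":0,"dy":0,"dz":0,"rx":0,"ry":0,"rz":0},{"dx":0,"dy":0,"dz":0,"rx":0,"ry":0,"rz":0}]}'
python3 -c "
from h import *
s,im=snap('wrist','w11');rel([.4863,.2676,.236])
g=cv2.cvtColor(im,6)
for r in range(236,274,2):print(r,' '.join('%2d'%(v//3) for v in g[r,266:364:2]))
"
```

```text
time_s: 12.43
ee_pos: [0.4863, 0.2675, 0.2431]
ee_rot: [3.115, 0.001, 0.174]
force: [-0.2, -0.1, -2.9]
grip_width: 0.0378
finger_force: 22.8
time_s: 12.68
ee_pos: [0.486, 0.268, 0.2438]
ee_rot: [3.115, -0.0, 0.175]
force: [-0.5, -0.4, -2.0]
grip_width: 0.0374
finger_force: 22.8
t 12.7333 pose [0.4861 0.268  0.2438] [ 3.1148 -0.0003  0.1754] shift mm [0.1565 0.2636 7.7959]
236 39 40 39 35 40 39 13 13 12 11 10 12 18 20 18 19 19 18 19 23 29 33 37 40 37 32 28 24 18 18 19 17 18 18 18 18  9  8  9  6  7 16 39 39 38 39 38 39 39
238 40 40 39 41 40 27 12 12 10 11 11 19 18 18 19 18 18 21 32 41 38 35 27 28 25 27 31 36 33 28 19 18 18 18 18 18 19  9  7  6  8  7 27 40 38 38 39 38 39
240 39 39 36 40 38 12 12 12 11 10 19 19 18 19 18 19 26 40 36 25 29 36 36 37 36 37 37 28 23 31 35 23 18 18 19 18 19 17  7  8  7  9 14 39 38 33 39 38 40
242 40 40 37 40 38 12 11 11 10 12 19 19 19 18 18 26 40 31 34 38 37 37 36 38 38 37 38 38 37 31 23 36 24 18 19 19 18 16 13  9  7  8 10 38 37 32 38 38 38
244 40 39 39 40 27 11 10  9 10 17 13 19 19 19 24 38 28 38 38 38 39 38 37 38 39 39 39 39 39 36 35 30 35 21 18 17 11 11 13 
[... 1443 characters left out ...]
 39 38 38 40 36 19 18 18 18 31 33 36 39 39 38 32  9  9  8  9  9  9 10 10 16  7 35 39 36 40 38 39
266 39 41 40 40 38  7 11 13 13 13 12 10 11  8  8  8 23 38 37 33 20 20 19 19 19 19 18 18 18 19 30 35  9 10  9  9  7  8  8 10 10  7 12 39 38 39 39 38 39
268 40 41 39 41 41 13  7 16 13 14 13 11 10  9  7  9  9 13 21 19 19 19 18 19 18 19 19 18 19 19 18 18  8  9 10  8  8  8 10  8 18  8 23 40 40 39 38 39 39
270 40 41 40 36 41 28  8 20 17 13 14 13  9  9  8  9  9 11 21 20 19 19 18 19 19 18 18 18 19 18 18 19  9  9  8  8 10  8  9 11 19 14 39 39 39 40 38 39 37
272 41 40 40 40 40 41 15 20 19 14 14 13 12 10 10  9  9 10 30 27 20 19 19 19 19 19 19 19 21 22 24 20  9  9  7  8  8  8 10 17 20 23 38 40 39 39 39 39 34
```

```bash
cat > avg.py <<'E'
from h import *
F=[];P=[]
for i in range(6):
    get_image('wrist');s=sense();F.append(s['force']);P.append(s['ee_pos'])
print('t',s['time_s'],'F',np.mean(F,0),'sd',np.std(F,0)[2],'pos',np.mean(P,0),s['ee_rot'],'w',s['grip_width'],s['finger_force'])
E
python3 avg.py
python3 -m creep '{"plan":[{"dx":0,"dy":0.4,"dz":3,"rx":0,"ry":0,"rz":0},{"dx":0,"dy":0.4,"dz":9,"rx":0,"ry":0,"rz":0},{"dx":0,"dy":0.4,"dz":15,"rx":0,"ry":0,"rz":0},{"dx":0,"dy":0.4,"dz":19,"rx":0,"ry":0,"rz":0},{"dx":0,"dy":0.4,"dz":20,"rx":0,"ry":0,"rz":0},{"dx":0,"dy":0.4,"dz":20,"rx":0,"ry":0,"rz":0}]}'
python3 -m creep '{"plan":[{"dx":0,"dy":0,"dz":1,"rx":0,"ry":0,"rz":0},{"dx":0,"dy":0,"dz":2,"rx":0,"ry":0,"rz":0},{"dx":0,"dy":0,"dz":2,"rx":0,"ry":0,"rz":0}]}'
python3 -m creep '{"plan":[{"dx":0,"dy":0,"dz":1,"rx":0,"ry":0,"rz":0},{"dx":0,"dy":0,"dz":2,"rx":0,"ry":0,"rz":0},{"dx":0,"dy":0,"dz":2,"rx":0,"ry":0,"rz":0}]}'
python3 -m creep '{"plan":[{"dx":0,"dy":0,"dz":1,"rx":0,"ry":0,"rz":0},{"dx":0,"dy":0,"dz":2,"rx":0,"ry":0,"rz":0},{"dx":0,"dy":0,"dz":2,"rx":0,"ry":0,"rz":0}]}'
```

```text
t 13.0333 F [ 0.1717  0.1213 -1.1857] sd 0.37246950450721106 pos [0.4863 0.2679 0.2437] [ 3.1147 -0.0001  0.1749] w 0.03721914453654621 22.78529457282275
time_s: 13.53
ee_pos: [0.4864, 0.2666, 0.2228]
ee_rot: [3.114, 0.001, 0.175]
force: [0.1, 0.3, -1.1]
grip_width: 0.0378
finger_force: 22.7
time_s: 13.78
ee_pos: [0.4867, 0.2668, 0.2215]
ee_rot: [3.115, -0.0, 0.175]
force: [0.8, 0.1, -1.7]
grip_width: 0.0376
finger_force: 22.8
time_s: 14.03
ee_pos: [0.4866, 0.2667, 0.2194]
ee_rot: [3.115, 0.0, 0.175]
force: [-0.6, -0.1, -1.6]
grip_width: 0.0375
finger_force: 22.8
time_s: 14.28
ee_pos: [0.4866, 0.2667, 0.2173]
ee_rot: [3.115, 0.0, 0.175]
force: [0.2, 0.8, -1.4]
grip_width: 0.0379
finger_force: 22.7
```

```bash
python3 -m creep '{"plan":[{"dx":0,"dy":-0.3,"dz":0,"rx":0,"ry":0,"rz":0},{"dx":0,"dy":-0.6,"dz":0,"rx":0,"ry":0,"rz":0},{"dx":0,"dy":-0.6,"dz":1,"rx":0,"ry":0,"rz":0},{"dx":0,"dy":-0.6,"dz":1,"rx":0,"ry":0,"rz":0}]}'
python3 -m creep '{"plan":[{"dx":0,"dy":0,"dz":1,"rx":0,"ry":0,"rz":0},{"dx":0,"dy":0,"dz":1,"rx":0,"ry":0,"rz":0}]}'
python3 -m creep '{"plan":[{"dx":0,"dy":0,"dz":0.7,"rx":0,"ry":0,"rz":0},{"dx":0,"dy":0,"dz":0.7,"rx":0,"ry":0,"rz":0}]}'
python3 avg.py
```

```text
time_s: 14.62
ee_pos: [0.4865, 0.2672, 0.2164]
ee_rot: [3.115, 0.0, 0.175]
force: [0.1, 0.6, -2.2]
grip_width: 0.0375
finger_force: 22.8
time_s: 14.78
ee_pos: [0.4867, 0.2673, 0.2155]
ee_rot: [3.115, -0.0, 0.175]
force: [-0.1, 1.2, 1.2]
grip_width: 0.038
finger_force: 22.9
time_s: 14.95
ee_pos: [0.4868, 0.2673, 0.215]
ee_rot: [3.115, -0.0, 0.175]
force: [-0.1, -0.4, 2.0]
grip_width: 0.0379
finger_force: 23.1
t 15.25 F [-0.5848 -0.2554  2.4219] sd 0.5302665091525159 pos [0.4867 0.2673 0.215 ] [ 3.1147 -0.0004  0.1748] w 0.0380069371028952 23.1131273182109
```

```bash
python3 -m creep '{"plan":[{"dx":0,"dy":0,"dz":0.5,"rx":0,"ry":0,"rz":0},{"dx":0,"dy":0,"dz":0.8,"rx":0,"ry":0,"rz":0},{"dx":0,"dy":0,"dz":0.8,"rx":0,"ry":0,"rz":0}]}'
python3 avg.py
```

```text
time_s: 15.5
ee_pos: [0.4868, 0.2673, 0.2144]
ee_rot: [3.115, -0.001, 0.175]
force: [-0.7, 0.3, 5.8]
grip_width: 0.0378
finger_force: 23.3
t 15.8 F [-0.376  -0.0962  5.7518] sd 0.3336739004440501 pos [0.4868 0.2673 0.2144] [ 3.1148 -0.0006  0.1748] w 0.03767811739337937 23.277981989085674
```

```bash
python3 -m creep '{"plan":[{"dx":0,"dy":0,"dz":0.4,"rx":0,"ry":0,"rz":0},{"dx":0,"dy":0,"dz":0.8,"rx":0,"ry":0,"rz":0},{"dx":0,"dy":0,"dz":0.8,"rx":0,"ry":0,"rz":0}]}'
python3 avg.py; python3 -c "
from h import *
s,im=snap('wrist','w12')
g=cv2.cvtColor(im,6)
for r in range(240,264,2):print(r,' '.join('%2d'%(v//3) for v in g[r,266:364:2]))
snap('scene','s12')"
```

```text
time_s: 16.05
ee_pos: [0.4869, 0.2673, 0.2137]
ee_rot: [3.115, -0.001, 0.175]
force: [-1.0, -1.3, 7.1]
grip_width: 0.0377
finger_force: 23.7
t 16.35 F [-0.7716 -0.3018  7.019 ] sd 0.6724617906145611 pos [0.4869 0.2673 0.2138] [ 3.1148 -0.0008  0.1749] w 0.03765998995918516 23.65485251415521
240 39 41 39 25 32 41 41 39 19  9 10  9  9  8  8  8  9  7  8  9 10 12 10 11 11  8  7  7  9  7  6  7  8  8  7  9  7  7 16 35 39 39 28 15 37 40 40 41 41
242 40 40 29 30 40 40 40 20 10  9  9  9  6  7  8  8 12 16 19 18 18 19 18 18 20 19 18 16 13  9  8  6  8  7  9  7  8  8  8 11 35 38 39 23 21 40 41 40 41
244 40 37 27 39 38 39 20 10 10  8 10 10  8  8 13 19 18 19 19 18 19 19 18 18 19 19 18 19 18 18 16 12  8  8  7  7  8 10  7  6 13 38 39 38 22 40 40 40 40
246 40 27 35 40 40 26 10  9  9 11 10  8 12 17 19 19 19 19 19 17 18 19 18 18 20 19 17 19 19 19 18 18 19 11  7  9 12 19 11  8  7 19 40 38 37 30 40 40 40
248 37 28 40 41 34  9  8  8 11 18 19 10 17 18 19 19 18 18 19 18 18 19 18 18 19 19 18 19 19 19 17 19 18 18 15 12 19 19 18 13  7  7 25 40 39 32 40 40 39
250 28 39 41 39 10  9  8 11 19 19 21 19 10 17 18 19 1
[... 303 characters left out ...]
 30 41 40 38 35 31 28 31 34 36 40 40 35 24 18 13 16 19 17  9 10  8 10 10  8 10  7 37 40 38 38 39
256 41 41 26 10 10 14 11 10  9  9  9  8 14 19 18 17 40 40 35 23 27 29 31 32 33 29 28 22 23 37 40 28 18 20 19 10 10 10  8  9 10 15  7  8 21 39 40 30 38
258 40 40 14  8  9 10 16 12 10  8  9 10  7 18 23 38 35 26 35 38 37 37 36 37 38 37 37 38 38 27 24 37 30 19 17  9  9  8 10  9  8 14  9  6 11 37 38 37 39
260 40 38  9  9  8 11 15 15 10 10 10  9  9 11 37 29 35 38 39 38 38 37 37 38 38 38 38 39 39 36 36 22 36 29  9  8  8  8  9  9 10 14  8  7  9 35 38 37 39
262 39 34  9  9  8 10 14 13 13 10 10 10  9  7 10 37 39 38 39 39 38 38 38 39 39 40 39 40 39 37 35 35 29 19  8  9  9 10  7  9  9 14  8  7  8 25 39 39 34
```

```bash
python3 -m creep '{"plan":[{"dx":0,"dy":0,"dz":0.3,"rx":0,"ry":0,"rz":0},{"dx":0,"dy":0,"dz":0.5,"rx":0,"ry":0,"rz":0},{"dx":0,"dy":0,"dz":0.5,"rx":0,"ry":0,"rz":0}]}'
python3 avg.py
```

```text
time_s: 16.7
ee_pos: [0.487, 0.2673, 0.2135]
ee_rot: [3.115, -0.001, 0.175]
force: [-0.1, -1.0, 9.0]
grip_width: 0.0377
finger_force: 23.8
t 17.0 F [-0.9822 -0.5964  9.077 ] sd 0.4376461404075502 pos [0.487  0.2673 0.2135] [ 3.1149 -0.0012  0.1748] w 0.037599067944181296 23.81457778159529
```

```bash
sed -i 's/range(6)/range(int(sys.argv[1]) if len(sys.argv)>1 else 6)/' avg.py
python3 -m creep '{"plan":[{"dx":0.1,"dy":0,"dz":0.15,"rx":0,"ry":0,"rz":0},{"dx":0.2,"dy":0,"dz":0.25,"rx":0,"ry":0,"rz":0},{"dx":0.2,"dy":0,"dz":0.25,"rx":0,"ry":0,"rz":0}]}' 0.452 60; python3 avg.py 4
```

```text
time_s: 17.25
ee_pos: [0.4873, 0.2675, 0.2133]
ee_rot: [3.115, -0.001, 0.175]
force: [0.2, 0.4, 8.6]
grip_width: 0.0385
finger_force: 20.5
t 17.45 F [-0.5902 -0.1791  9.0612] sd 0.7148801084320167 pos [0.4873 0.2675 0.2133] [ 3.1152 -0.0014  0.1748] w 0.03829813516490387 20.5033998680301
```

Force is holding, so I'll carry on at the same ratio.

```bash
python3 -m creep '{"plan":[{"dx":0.2,"dy":0,"dz":0.2,"rx":0,"ry":0,"rz":0},{"dx":0.3,"dy":0,"dz":0.3,"rx":0,"ry":0,"rz":0},{"dx":0.3,"dy":0,"dz":0.3,"rx":0,"ry":0,"rz":0}]}' 0.468 60; python3 avg.py 4
python3 -m creep '{"plan":[{"dx":0.2,"dy":0,"dz":0.2,"rx":0,"ry":0,"rz":0},{"dx":0.3,"dy":0,"dz":0.3,"rx":0,"ry":0,"rz":0},{"dx":0.3,"dy":0,"dz":0.3,"rx":0,"ry":0,"rz":0}]}' 0.484 60; python3 avg.py 4
```

```text
time_s: 17.7
ee_pos: [0.4878, 0.2678, 0.213]
ee_rot: [3.116, -0.002, 0.175]
force: [-0.2, 0.4, 7.6]
grip_width: 0.0399
finger_force: 18.4
t 17.9 F [-0.9207  0.9939  8.5891] sd 0.310447057054319 pos [0.4877 0.2678 0.213 ] [ 3.1156 -0.0019  0.1747] w 0.04018187311376707 18.437308967113495
time_s: 18.15
ee_pos: [0.4881, 0.2678, 0.2127]
ee_rot: [3.115, -0.002, 0.175]
force: [-1.2, 0.1, 8.5]
grip_width: 0.0415
finger_force: 17.0
t 18.35 F [0.0458 0.4811 8.9433] sd 0.33138974886330896 pos [0.4881 0.2678 0.2127] [ 3.1154 -0.0019  0.1748] w 0.041481516127471654 16.991137862205505
```

```bash
python3 -m creep '{"plan":[{"dx":0.2,"dy":0,"dz":0.2,"rx":0,"ry":0,"rz":0},{"dx":0.35,"dy":0,"dz":0.35,"rx":0,"ry":0,"rz":0},{"dx":0.35,"dy":0,"dz":0.35,"rx":0,"ry":0,"rz":0}]}' 0.502 60; python3 avg.py 4
python3 -m creep '{"plan":[{"dx":0.2,"dy":0,"dz":0.2,"rx":0,"ry":0,"rz":0},{"dx":0.35,"dy":0,"dz":0.35,"rx":0,"ry":0,"rz":0},{"dx":0.35,"dy":0,"dz":0.35,"rx":0,"ry":0,"rz":0}]}' 0.52 60; python3 avg.py 4
```

```text
time_s: 18.6
ee_pos: [0.4884, 0.2678, 0.2124]
ee_rot: [3.116, -0.002, 0.175]
force: [-0.3, 1.0, 9.2]
grip_width: 0.0429
finger_force: 15.6
t 18.8 F [-0.6925  0.346   8.4683] sd 0.6053988203070363 pos [0.4884 0.2679 0.2124] [ 3.1156 -0.0019  0.1747] w 0.0429226708819212 15.615395307540894
time_s: 19.05
ee_pos: [0.4887, 0.2678, 0.212]
ee_rot: [3.115, -0.002, 0.175]
force: [-0.8, 0.1, 9.0]
grip_width: 0.0443
finger_force: 13.4
t 19.25 F [-0.6875  0.4088  8.7981] sd 0.3774621177326698 pos [0.4887 0.2678 0.212 ] [ 3.1154 -0.0017  0.1748] w 0.0444353613974584 13.370619341003476
```

```bash
python3 -m creep '{"plan":[{"dx":0.3,"dy":0,"dz":0.3,"rx":0,"ry":0,"rz":0},{"dx":0.55,"dy":0,"dz":0.65,"rx":0,"ry":0,"rz":0},{"dx":0.55,"dy":0,"dz":0.65,"rx":0,"ry":0,"rz":0}]}' 0.55 60; python3 avg.py 4
python3 -m creep '{"plan":[{"dx":0.3,"dy":0,"dz":0.3,"rx":0,"ry":0,"rz":0},{"dx":0.5,"dy":0,"dz":0.6,"rx":0,"ry":0,"rz":0},{"dx":0.5,"dy":0,"dz":0.6,"rx":0,"ry":0,"rz":0}]}' 0.58 60; python3 avg.py 4
```

```text
time_s: 19.5
ee_pos: [0.4895, 0.268, 0.2114]
ee_rot: [3.116, -0.002, 0.175]
force: [-0.4, -0.4, 9.5]
grip_width: 0.047
finger_force: 11.6
t 19.7 F [-0.0424 -0.2491  8.1274] sd 0.8113234699827516 pos [0.4894 0.268  0.2115] [ 3.1156 -0.0022  0.1748] w 0.0469268343129179 11.58450499526225
time_s: 19.95
ee_pos: [0.49, 0.2682, 0.2108]
ee_rot: [3.116, -0.002, 0.175]
force: [0.2, 1.0, 8.8]
grip_width: 0.0498
finger_force: 10.3
t 20.15 F [0.029  0.6016 8.4772] sd 0.5102660170252031 pos [0.49   0.2681 0.2109] [ 3.1157 -0.0024  0.1748] w 0.049362582077399644 10.310005468782037
```

```bash
python3 -m creep '{"plan":[{"dx":0.3,"dy":0,"dz":0.35,"rx":0,"ry":0,"rz":0},{"dx":0.5,"dy":0,"dz":0.7,"rx":0,"ry":0,"rz":0},{"dx":0.5,"dy":0,"dz":0.7,"rx":0,"ry":0,"rz":0}]}' 0.61 60; python3 avg.py 4
python3 -m creep '{"plan":[{"dx":0.3,"dy":0,"dz":0.3,"rx":0,"ry":0,"rz":0},{"dx":0.4,"dy":0,"dz":0.65,"rx":0,"ry":0,"rz":0},{"dx":0.4,"dy":0,"dz":0.65,"rx":0,"ry":0,"rz":0}]}' 0.64 60; python3 avg.py 4
python3 -c "
from h import *
s,im=snap('wrist','w13')
g=cv2.cvtColor(im,6)
for r in range(238,272,2):print(r,' '.join('%2d'%(v//3) for v in g[r,270:362:2]))"
```

```text
time_s: 20.4
ee_pos: [0.4905, 0.2683, 0.2102]
ee_rot: [3.116, -0.002, 0.175]
force: [0.5, 1.2, 8.6]
grip_width: 0.0518
finger_force: 8.3
t 20.6 F [0.1102 1.0611 8.5722] sd 0.49334121964937355 pos [0.4905 0.2682 0.2102] [ 3.1158 -0.0025  0.1747] w 0.0520307086340079 8.274242076440714
time_s: 20.85
ee_pos: [0.4908, 0.2682, 0.2094]
ee_rot: [3.116, -0.002, 0.175]
force: [-0.1, 0.7, 7.0]
grip_width: 0.0548
finger_force: 7.7
t 21.05 F [-0.2803  0.8431  7.7125] sd 0.4435421528448202 pos [0.4907 0.2682 0.2094] [ 3.1156 -0.002   0.1747] w 0.0547987461295302 7.673673665849492
238 39 40 41 40 40 35 23 23 24 29 36 39 39 39 39 39 35 32 24 19 12  8 13 14 19 28 27 34 39 40 39 39 39 36 23 16 15 16 32 40 40 40 40 40 40 39
240 40 40 40 38 29 23 23 29 39 39 39 39 38 34 20  6  7  6  8  7  7  7  5  8  6  8  7  8  7 26 34 39 39 39 40 33 19 16 17 37 40 40 39 40 40 39
242 40 40 39 29 24 24 31 39 39 39 38 32  8  8  6  7  8  8  8  6  7  6  6  7  7  7  8  8  8  7  7 10 34 39 39 38 38 29 16 18 38 40 40 40 40 40
244 40 41 26 24 24 36 39 40 39 32  7  8  8  7  7  8  8  8  8  7  7  6  6  7  8  7  6  7  6  8  8  7  
[... 1186 characters left out ...]
  8  8  6  7  7 16 18  7  9  9  8  7  9 20 20 12 41 39 40 40 39 39 40 35 15 19 17  9  8  8  8  7 10 19 13  7  7  7  7  7 25 39 39 25
264 36  9  7  8  7  8 14 19 17 12  9  8  8  8  8 13 19 19 26 23 20 23 21 20 21 14 19 18  8  8 10  9  8  9  8 18 18  9  7  8  8  7 10 39 40 38
266 15  8  7  7  7  9 18 18 19 11  9 10  8 10  7 10 22 27 33 38 36 37 37 38 38 34 25 18 10  9  9  9  9  8  9 18 18 17  7  7  8  7  6 30 38 38
268  8  7  8  8  8 14 18 18 18 12 10  8  9  8  8  8 38 38 37 37 37 37 37 38 39 38 38 34  7  9  8  8  8  8  8 19 18 19 14  8  6  7  7 18 38 38
270  9  8  7  7  8 19 19 18 18 12 11 10  8  8  8  8 24 39 38 37 37 38 39 39 39 39 39 33 10  9  9  8  8  8 10 18 19 18 17  6  4  7  7 11 39 39
```

```bash
python3 -m creep '{"plan":[{"dx":0.3,"dy":0,"dz":0.5,"rx":0,"ry":0,"rz":0},{"dx":0.4,"dy":0,"dz":0.85,"rx":0,"ry":0,"rz":0},{"dx":0.4,"dy":0,"dz":0.85,"rx":0,"ry":0,"rz":0}]}' 0.67 60; python3 avg.py 4
python3 -m creep '{"plan":[{"dx":0.3,"dy":0,"dz":0.35,"rx":0,"ry":0,"rz":0},{"dx":0.4,"dy":0,"dz":0.65,"rx":0,"ry":0,"rz":0},{"dx":0.4,"dy":0,"dz":0.65,"rx":0,"ry":0,"rz":0}]}' 0.70 60; python3 avg.py 4
```

```text
time_s: 21.35
ee_pos: [0.4911, 0.2683, 0.2085]
ee_rot: [3.116, -0.002, 0.175]
force: [0.4, 1.3, 7.4]
grip_width: 0.0573
finger_force: 7.8
t 21.55 F [-0.3332  1.2462  7.6238] sd 0.48191109262380566 pos [0.4911 0.2683 0.2085] [ 3.1157 -0.002   0.1746] w 0.05733598101926891 7.748510262463242
time_s: 21.8
ee_pos: [0.4912, 0.2681, 0.2076]
ee_rot: [3.115, -0.001, 0.175]
force: [-1.3, 1.2, 7.2]
grip_width: 0.0594
finger_force: 9.4
t 22.0 F [-0.7584  0.4588  7.9452] sd 0.5030833430363586 pos [0.4912 0.2681 0.2076] [ 3.1153 -0.0011  0.1747] w 0.05992681940740714 9.439662024378777
```

```bash
python3 -m creep '{"plan":[{"dx":-0.6,"dy":0,"dz":0,"rx":0,"ry":0,"rz":0},{"dx":-1.2,"dy":0,"dz":0,"rx":0,"ry":0,"rz":0},{"dx":-1.2,"dy":0,"dz":0,"rx":0,"ry":0,"rz":0}]}'; python3 avg.py 4
python3 -m creep '{"plan":[{"dx":0,"dy":0,"dz":0.35,"rx":0,"ry":0,"rz":0},{"dx":0.2,"dy":0,"dz":0.65,"rx":0,"ry":0,"rz":0},{"dx":0.2,"dy":0,"dz":0.65,"rx":0,"ry":0,"rz":0}]}' 0.73 60; python3 avg.py 4
python3 -c "
from h import *
s,im=snap('wrist','w14')
g=cv2.cvtColor(im,6)
for r in range(246,280,2):print(r,' '.join('%2d'%(v//3) for v in g[r,276:352:2]))"
```

```text
time_s: 22.25
ee_pos: [0.49, 0.2679, 0.2076]
ee_rot: [3.115, -0.001, 0.175]
force: [0.0, 0.5, 7.9]
grip_width: 0.0598
finger_force: 10.1
t 22.45 F [-0.6049  1.039   7.3212] sd 0.6850920238463023 pos [0.49   0.2679 0.2076] [ 3.1153 -0.0012  0.1747] w 0.06001492521511832 10.141875045374036
time_s: 22.7
ee_pos: [0.4901, 0.2678, 0.2066]
ee_rot: [3.115, -0.001, 0.175]
force: [-0.6, 0.6, 5.3]
grip_width: 0.0622
finger_force: 6.1
t 22.9 F [-0.6913  1.0625  5.3388] sd 0.33640009317030933 pos [0.4901 0.2678 0.2066] [ 3.1151 -0.0006  0.1748] w 0.062380248626455644 6.106014756951481
246 29 39 40 40 34  8  7  9  8  9  7  7  7  7  8  8  9  8  7  7  6  9  6  7  7  7  8  9  6  7  7  8 23 39 39 40 34 16
248 40 40 39 32 10  7  8  8  8  7  7  7  6  6  7  7  6  8  8  7  7  7  7  7  7  8  8  7  8  8  6  7  8 17 37 39 40 32
250 41 40 19  8  8  8  9  9  7  7  8  7  9 11 14 16 16 17 17 15 14 12 10  9  8  7  8  8  7  8  7  8  8  8 10 35 39 39
252 39 18  8  9  9  8  6  7  7  8  8 11 15 10 18 19 20 18 19 19 19 18 18 15 17 13  9  7  7  7  7  7  7  6  7 10 35 39
254 25  8  8  7  8  8  9  8  9 12 16 19 19 18 13 
[... 784 characters left out ...]
 8 17 18 18 18 18 14 12  9 10 10  9  9 12 38 36 36 37 37 37 38 37 13 11 10 10  8  8  9 18 19 17 18 18 13  7  8
270  6 11 19 19 19 18 14 16 11  9  9 10  8  9  8 36 37 37 38 39 39 39 39  9  9  9 10  9  9  7 15 17 18 19 19 18  8  6
272  8 17 19 19 19 17 15 20 12 11 10  9 10 10  8 27 37 36 35 35 35 37 36 10 10  9 10  8  8  8 19 11 18 18 18 18 10  7
274  8 18 18 18 19 14 19 20 12 10  9 10  9 11 13 17 19 19 18 19 19 18 18 18 14 12 10  9  8  9 19 18 17 18 18 18 12  8
276 10 18 17 19 17 17 19 26 19 11  8  9 11 19 20 19 19 19 18 19 18 19 19 18 18 19 13  7  9  9 19 18 14 18 19 19 17  6
278 15 18 18 18 14 19 20 38 20 10  9  8 20 19 19 18 19 19 19 19 19 18 18 18 19 19 18  8  8  7 12 19 18 15 18 19 18  8
```

```bash
python3 -m creep '{"plan":[{"dx":0,"dy":0,"dz":0.3,"rx":0,"ry":0,"rz":0},{"dx":0,"dy":0,"dz":0.4,"rx":0,"ry":0,"rz":0},{"dx":0,"dy":0,"dz":0.4,"rx":0,"ry":0,"rz":0}]}' 0.755 60; python3 avg.py 4
python3 -c "
from h import *
s,im=snap('wrist','w15')
g=cv2.cvtColor(im,6)
for r in range(246,274,2):print(r,' '.join('%2d'%(v//3) for v in g[r,276:352:2]))"
```

```text
time_s: 23.2
ee_pos: [0.4898, 0.2676, 0.2058]
ee_rot: [3.115, 0.0, 0.175]
force: [-0.7, 1.1, 2.0]
grip_width: 0.0642
finger_force: 4.7
t 23.4 F [-0.3427  1.4603  2.702 ] sd 0.16068172169359288 pos [0.4898 0.2676 0.2059] [3.1147 0.0001 0.1748] w 0.06454743400192918 4.706064928031992
246 35 39 39 39 19 10  8  8  8  7  8  8  7  7  7  7  7  7  7  7  6  7  7  6  8  7  8  6  6  7  8  7 23 39 39 39 34 17
248 40 41 36 19  7  8  8  7  6  9  7  7  7  9  8  8  8  7  8  8  8  8  7  6  8  6  6  8  7  7  6  6  7 16 35 39 39 32
250 41 34  7  8  8  8  9  7  7  7  7  9  9 12 15 19 20 17 18 19 16 13  9 10  8  7  7  8  7  8  7  7  7  7 11 35 38 39
252 35  9  8  9  8  6  8  8  8  8 10 13 15 11 18 18 18 19 18 18 18 18 18 14 19 13  8  7  6  6  7  7  8  7  6 10 37 38
254 13  8  9  8  8  7  7  8  8 12 14 18 19 12 17 19 20 19 18 19 19 18 17 16 17 17 18 10  7  7  7  7  5  7  8  7 13 39
256  9  7  8  8  7  8 10 13 10  9  9  8  9  8 10 18 19 18 18 20 18 18 13  8 10  9  9  7  9 10 10  7  6  6  7  7  7 19
258  9  9  9  8  8 15 19 19  9  9  7  9 10  9 11 15 19 18 18 19 18 14 18  9  8  8  8  9  8 10 19  8  7  7  6  8  7  7
260  8  8  8  7 15 19 19 19 11  9  7  9  9  7 11 11 30 33 34 33 28 12 19 10 10  9  8  8  9 13 18 17 10  6  7  6  7  9
262  7  9  8 12 18 19 18 19 16 10  8  9  8  8 10 17 27 40 39 40 27 18 18 10  9 10  8  8  8 12 19 18 18 10  8  6  6  7
264  7  9 10 19 18 18 18 19 13  9 10 10  9  8  8 20 23 21 21 21 18 18 17 10  9 10  8  9  8 10 18 18 19 19  8  7  7  6
266  8  7 16 19 19 18 18 17 13 10  9 10  9 10  7 31 36 36 37 38 38 35 27  8 10 10  8  8  8 11 19 19 18 18 13  8  7  7
268  8  8 18 18 18 19 17 11 15 10 10  9  9  8  8 24 36 37 37 37 37 38 35 11 11  9  8  9  9 11 14 19 19 19 19 11  8  8
270  8 16 20 18 18 18 11 18 15 10  9  9  9  9  8 24 37 38 38 38 39 38 36  9  9  9  9 10  8 12 13 18 20 18 18 18  8  7
272  7 18 19 19 18 15 19 19 15 10  9 10  9  8  8 17 36 36 35 35 35 36 29  9  9 10 10  8  9 13 19 14 19 18 19 17  7  7
```

```bash
python3 -m creep '{"plan":[{"dx":0,"dy":0,"dz":-1,"rx":0,"ry":0,"rz":0},{"dx":0,"dy":0,"dz":-2,"rx":0,"ry":0,"rz":0},{"dx":0,"dy":0,"dz":-2,"rx":0,"ry":0,"rz":0}]}'
python3 -m creep '{"plan":[{"dx":0,"dy":0,"dz":-1,"rx":0,"ry":0,"rz":0},{"dx":0,"dy":0,"dz":-2,"rx":0,"ry":0,"rz":0},{"dx":0,"dy":0,"dz":-2,"rx":0,"ry":0,"rz":0}]}'
python3 -m creep '{"plan":[{"dx":0,"dy":0,"dz":-1,"rx":0,"ry":0,"rz":0},{"dx":0,"dy":0,"dz":-2,"rx":0,"ry":0,"rz":0},{"dx":0,"dy":0,"dz":-2,"rx":0,"ry":0,"rz":0}]}'
python3 -m creep '{"plan":[{"dx":0,"dy":0,"dz":-3,"rx":0,"ry":0,"rz":0},{"dx":0,"dy":0,"dz":-9,"rx":0,"ry":0,"rz":0},{"dx":0,"dy":0,"dz":-20,"rx":0,"ry":0,"rz":0},{"dx":0,"dy":0,"dz":-34,"rx":0,"ry":0,"rz":0},{"dx":0,"dy":0,"dz":-45,"rx":0,"ry":0,"rz":0},{"dx":0,"dy":0,"dz":-50,"rx":0,"ry":0,"rz":0},{"dx":0,"dy":0,"dz":-50,"rx":0,"ry":0,"rz":0},{"dx":0,"dy":0,"dz":-50,"rx":0,"ry":0,"rz":0}]}'
python3 -c "
from h import *
s,im=snap('wrist','w16');s2,sc=snap('scene','s16')
c=cam('scene');u=proj(c,[.4713,.265,.106]);print(u);u=u.astype(int)
A=cv2.resize(im[150:290,220:420],None,fx=3,fy=3,interpolation=2)
B=cv2.resize(sc[u[1]-30:u[1]+30,u[0]-33:u[0]+33],None,fx=3,fy=3,interpolation=2)
o=np.zeros((420,800,3),np.uint8);o[:,:600]=A;o[:180,600:798]=B;cv2.imwrite('pics/m16.png',o)"
```

```text
time_s: 23.7
ee_pos: [0.4896, 0.2674, 0.2078]
ee_rot: [3.114, 0.001, 0.175]
force: [-0.5, 1.4, -1.2]
grip_width: 0.0648
finger_force: 4.6
time_s: 23.95
ee_pos: [0.4898, 0.2675, 0.2101]
ee_rot: [3.114, 0.0, 0.175]
force: [-0.3, 0.5, -0.9]
grip_width: 0.0642
finger_force: 4.5
time_s: 24.2
ee_pos: [0.4899, 0.2677, 0.2122]
ee_rot: [3.115, -0.0, 0.175]
force: [0.1, 0.5, -2.3]
grip_width: 0.0645
finger_force: 4.5
time_s: 24.87
ee_pos: [0.4896, 0.2691, 0.2623]
ee_rot: [3.115, -0.001, 0.175]
force: [-0.8, -0.9, -1.5]
grip_width: 0.0646
finger_force: 4.5
[517.7882 237.9394]
```

```bash
python3 -m creep '{"plan":[{"dx":-8,"dy":0,"dz":0,"rx":0,"ry":0,"rz":0},{"dx":-25,"dy":0,"dz":0,"rx":0.01,"ry":0,"rz":0},{"dx":-45,"dy":0,"dz":0,"rx":0.02,"ry":0,"rz":0},{"dx":-62,"dy":0,"dz":0,"rx":0.027,"ry":0,"rz":0},{"dx":-70,"dy":0,"dz":0,"rx":0.027,"ry":0,"rz":0},{"dx":-70,"dy":0,"dz":0,"rx":0.027,"ry":0,"rz":0},{"dx":-70,"dy":0,"dz":0,"rx":0.027,"ry":0,"rz":0}]}'
python3 -c "
from h import *
s,im=snap('wrist','w17');sc=cv2.imread('pics/s16.png');u=np.array([517,238])
v=proj(ld('w17'),[.4713,.265,.108]).astype(int);print(v)
A=cv2.resize(im[v[1]-50:v[1]+70,v[0]-60:v[0]+60],None,fx=5,fy=5,interpolation=2)
B=cv2.resize(sc[u[1]-40:u[1]+40,u[0]-20:u[0]+20],None,fx=5,fy=5,interpolation=2)
o=np.zeros((600,800,3),np.uint8);o[:,:600]=A;o[:400,600:]=B;cv2.imwrite('pics/m17.png',o)"
```

```text
time_s: 25.55
ee_pos: [0.4208, 0.257, 0.2621]
ee_rot: [3.142, -0.001, 0.175]
force: [0.0, 0.3, -1.0]
grip_width: 0.0642
finger_force: 4.6
[319 154]
```

View pics/m17.png

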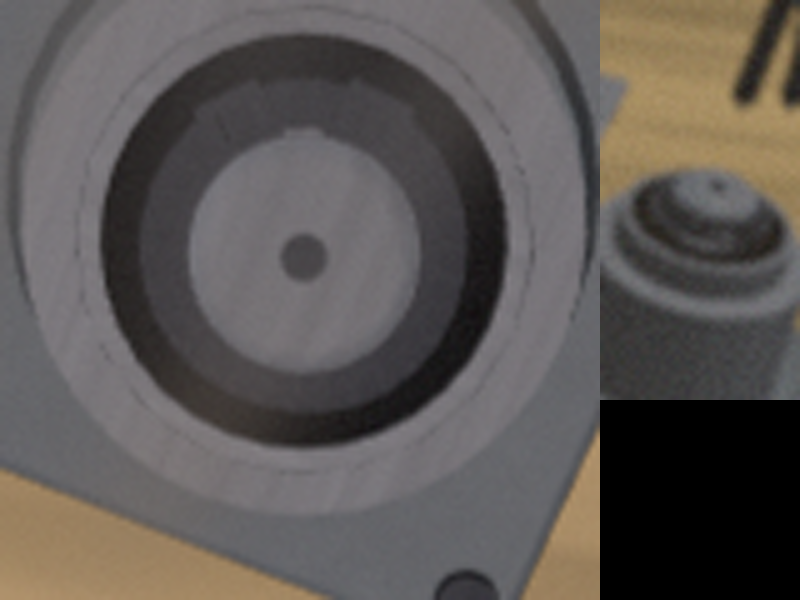

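The view shows the shaft top as a bright disc at crop (305,255) with eye-block shapes above it at about x 195–265 and 350–415, y 80–130. Contrast is low, so I'll read the numbers there.

```bash
python3 -c "
from h import *
g=cv2.cvtColor(cv2.imread('pics/w17.png'),6);h=cv2.cvtColor(cv2.imread('pics/w8.png'),6)
for r in range(114,142):print(r,' '.join('%3d'%v for v in g[r,288:352]))
c=ld('w17')
ax=np.array([.4713,.265]);t=np.array([.985,.174]);n=np.array([.174,-.985])
for nm,x,y,z in[('eyeR',17,8.4,.108),('eyeL',17,-8.4,.108),('axis',0,0,.108),('shaftedge+',15,0,.1115),('wash+',22,0,.1045),('ringOD-',-17.5,0,.108),('ringODr',0,17.5,.108),('washr',0,22,.105)]:print(nm,proj(c,[*(ax+(t*x+n*y)/1e3),z]))
"
```

```text
114 120 120 121 116 111 112 115 116 117 117 114 114 111 104  92  66  58  56  57  55  57  56  56  58  55  57  56  56  56  56  54  53  53  53  54  49  51  54  50  51  51  50  50  49  49  48  48  55  72  99 107 114 115 113 113 113 114 108 102 107 113 114 113 114
115 120 118 117 112 111 119 117 117 118 117 114 108  91  71  55  56  53  56  55  56  57  52  55  56  55  57  56  54  55  55  54  55  52  54  54  52  53  52  49  51  49  48  49  49  46  49  45  50  51  59  81  99 111 114 114 114 115 113 109 103 103 110 113 116
116 117 115 110 115 117 116 116 117 116 111 102  76  58  49  52  54  54  54  56  57  55  57  57  56  56  55  56  57  55  55  57  54  51  51  51  50  50  51  48  50  51  48  50  52  49  51  47  50  49  52  56  62  87 103 111 113 114 115 112 112 106 101 109 115
117 114 107 112 119 117 118 118 115 103  83  58  52  51  54  53  54  53  52  55  54  55  56  54  58  57  55  55  54  56  55  54  54  53  52  50  52  51  51  48  50  51  48  50  46  49  48  51  51  52  55  54  54  57  68  90 107 115 115 112 112 113 112 106 112
118 109 113 117 119 118 119 115  98  63  51  50  50  51  53 
[... 5693 characters left out ...]
66  64  66  70  68  73  94 116 117 117 117 117 115 114 118 114 115 114 114 111 113 112 114 114 116 113 116 116 113 114 116 115 117 117 114 111 109 107 108 108 107 105  97  86  73  75  70  71  70  67  71  69  67  66  63  49  46
141  48  61  64  64  65  65  63  63  64  67  69  70  87 112 118 119 116 117 117 116 114 115 115 116 115 114 112 111 113 112 114 114 115 114 115 114 114 116 116 116 116 113 111 112 110 110 111 109 105  99  95  81  70  70  70  71  70  68  69  65  68  63  54  42
eyeR [332.244  127.1324]
eyeL [306.1016 127.1032]
axis [319.1286 154.0758]
shaftedge+ [319.1821 130.5729]
wash+ [319.1725 118.904 ]
ringOD- [319.0845 180.7675]
ringODr [345.8362 154.104 ]
washr [352.3407 153.674 ]
```

The ring's eyes are where a closed ring should have them: block tips at (309,119.5) and (330,119.5), which is eyes about 17 mm apart, level, and 17 mm from the axis. The ring is seated, so the pliers go back now.

```bash
python3 -m creep '{"plan":[{"dx":0,"dy":8,"dz":0,"rx":0,"ry":0,"rz":0.01},{"dx":1,"dy":30,"dz":0,"rx":0,"ry":0,"rz":0.04},{"dx":4,"dy":64,"dz":0,"rx":0,"ry":0,"rz":0.08},{"dx":6,"dy":100,"dz":0,"rx":0,"ry":0,"rz":0.12},{"dx":8,"dy":137,"dz":0,"rx":0,"ry":0,"rz":0.16},{"dx":10,"dy":174,"dz":0,"rx":0,"ry":0,"rz":0.20},{"dx":12,"dy":211,"dz":0,"rx":0,"ry":0,"rz":0.24},{"dx":14,"dy":246,"dz":0,"rx":0,"ry":0,"rz":0.28}]}'
python3 -c "
from h import *
rel([.5346,-.2209,.205])"
```

```text
time_s: 26.27
ee_pos: [0.4779, 0.0144, 0.2621]
ee_rot: [3.141, -0.001, -0.108]
force: [1.2, 0.6, -1.0]
grip_width: 0.0644
finger_force: 4.6
t 26.2667 pose [0.4779 0.0144 0.2621] [ 3.1412 -0.0005 -0.1079] shift mm [ 81.6621 227.8152  57.1854]
```

```bash
python3 -m creep '{"plan":[{"dx":12,"dy":34,"dz":2,"rx":0,"ry":0,"rz":0.04},{"dx":24,"dy":68,"dz":6,"rx":0,"ry":0,"rz":0.08},{"dx":37,"dy":102,"dz":12,"rx":0,"ry":0,"rz":0.12},{"dx":49,"dy":136,"dz":22,"rx":0,"ry":0,"rz":0.16},{"dx":61,"dy":170,"dz":34,"rx":0,"ry":0,"rz":0.20},{"dx":72,"dy":200,"dz":46,"rx":0,"ry":0,"rz":0.24},{"dx":79,"dy":220,"dz":54,"rx":0,"ry":0,"rz":0.265},{"dx":82,"dy":228,"dz":57,"rx":0,"ry":0,"rz":0.275}]}'
python3 -m creep '{"plan":[{"dx":0,"dy":0,"dz":5,"rx":-0.027,"ry":0,"rz":0},{"dx":0,"dy":0,"dz":15,"rx":-0.027,"ry":0,"rz":0},{"dx":0,"dy":0,"dz":20,"rx":-0.027,"ry":0,"rz":0},{"dx":0,"dy":0,"dz":20,"rx":-0.027,"ry":0,"rz":0},{"dx":0,"dy":0,"dz":20,"rx":-0.027,"ry":0,"rz":0},{"dx":0,"dy":0,"dz":20,"rx":-0.027,"ry":0,"rz":0}]}'
python3 -c "
from h import *
s,im=snap('wrist','w18');rel([.5346,-.2209,.18]);c=ld('w18')
print('slot pred',proj(c,[.5346,-.2209,.055]))
g=cv2.cvtColor(im,6)
for r in range(222,272,2):print(r,' '.join('%2d'%(v//3) for v in g[r,272:360:2]))"
```

```text
time_s: 26.93
ee_pos: [0.5349, -0.222, 0.2033]
ee_rot: [3.141, 0.001, -0.384]
force: [0.1, 0.9, -1.1]
grip_width: 0.0644
finger_force: 4.3
time_s: 27.43
ee_pos: [0.535, -0.218, 0.1853]
ee_rot: [3.115, -0.0, -0.38]
force: [0.8, -0.3, -2.0]
grip_width: 0.0645
finger_force: 4.5
t 27.4833 pose [ 0.5351 -0.2181  0.1855] [ 3.1148 -0.0007 -0.3796] shift mm [0.6184 2.6314 5.5451]
slot pred [316.0251 238.6653]
222 27 27 28 28 28 28 28 27 27 28 28 28 28 27 27 28 27 28 27 28 28 27 28 28 27 27 28 28 28 27 28 29 28 28 28 28 27 28 27 27 28 28 27 28
224 28 28 28 28 28 27 27 28 28 27 28 27 27 28 28 28 28 28 28 28 28 27 28 28 27 28 28 28 28 28 28 28 28 28 28 28 29 28 27 28 28 28 28 28
226 28 28 28 28 27 27 28 28 27 28 27 27 27 27 28 28 28 28 28 28 28 28 28 28 28 28 28 27 28 27 28 28 28 28 28 28 28 28 28 28 27 28 28 27
228 28 28 28 27 27 28 28 28 28 28 27 27 28 27 28 28 28 28 27 28 28 28 27 28 27 27 27 28 28 27 28 28 28 28 28 28 28 28 28 28 27 28 28 28
230 28 28 28 27 28 28 27 27 26 26 27 26 26 26 26 27 27 27 27 26 25 25 25 26 26 25 25 25 26 26 25 26 25 26 26 25 27 28 28 27 28 27 27 27
232 27 27 28 27
[... 2004 characters left out ...]
28 28 28 28 27 28 28
262 28 28 28 27 28 27 27 28 27 26 21  9  9 10  9  7  9 28 28 28 28 28 28 28 27 21  9  8  9  9  8 10 26 27 28 28 27 28 28 27 28 28 28 27
264 28 27 26 27 28 28 27 27 27 27 21  9  8  9  8  7  7 22 28 27 28 27 27 28 28 14  7  8  8  8  8  9 26 27 28 29 28 28 28 28 28 28 28 28
266 27 27 28 27 28 27 28 27 28 27 22 10  9  8  8  8  8 18 28 28 28 28 28 28 28 12  8  9  9  8  8 11 26 28 27 29 28 27 28 29 28 28 28 27
268 27 28 28 26 27 27 28 27 27 28 22 11  9  8  9  8  9 13 29 28 28 28 28 27 27  9  8  8  7  8  8 10 26 28 27 28 28 28 28 28 28 28 28 27
270 28 28 28 27 28 27 27 28 27 27 23  9  9  9  9  8  8 10 28 28 28 28 28 28 26 10  7 10  7  7  8 11 28 28 28 27 28 28 28 28 27 28 28 28
```

```bash
python3 -m creep '{"plan":[{"dx":1,"dy":0.5,"dz":3,"rx":0,"ry":0,"rz":0},{"dx":3,"dy":1.3,"dz":10,"rx":0,"ry":0,"rz":0},{"dx":3,"dy":1.3,"dz":16,"rx":0,"ry":0,"rz":0},{"dx":3,"dy":1.3,"dz":18,"rx":0,"ry":0,"rz":0},{"dx":3,"dy":1.3,"dz":18,"rx":0,"ry":0,"rz":0},{"dx":3,"dy":1.3,"dz":18,"rx":0,"ry":0,"rz":0}]}'
python3 -c "
from h import *
a=json.load(open('pics/w18.json'));s,im=snap('wrist','w19');R,p=tool(a);print('moved',R.T@(s['ee_pos']-np.array(a['ee_pos']))*1e3,s['ee_pos'])
g=cv2.cvtColor(im,6)
for r in range(236,264,2):print(r,' '.join('%2d'%(v//3) for v in g[r,276:354:2]))"
```

```text
time_s: 27.98
ee_pos: [0.5367, -0.221, 0.1666]
ee_rot: [3.115, 0.001, -0.38]
force: [0.4, 0.4, -1.1]
grip_width: 0.0643
finger_force: 4.5
moved [ 2.7296  1.6911 18.7241] [ 0.5367 -0.221   0.1666]
236 28 28 28 28 28 27 28 28 27 28 28 28 29 28 28 28 29 28 28 29 27 27 28 28 28 28 28 28 27 28 28 28 28 28 28 28 27 28 28
238 28 28 28 28 27 27 28 28 27 28 28 29 28 27 28 29 29 28 29 28 29 28 28 28 28 28 28 28 28 28 28 28 28 28 29 28 28 28 28
240 28 28 28 27 27 27 27 27 27 28 27 28 29 28 28 28 28 28 28 29 28 28 29 28 29 29 28 28 28 28 27 29 28 28 27 28 28 28 27
242 28 27 28 27 28 27 28 28 27 29 28 29 28 28 28 28 28 28 28 28 28 28 28 29 28 28 28 28 28 27 28 28 27 28 29 27 28 28 28
244 27 26 26 21 20 20 20 20 21 20 20 22 21 17 18 18 17 18 17 18 17 17 18 17 17 17 15 14 14 14 14 16 17 28 28 28 28 26 26
246 26 25 25 12 10 11 11 12 11 11 10 12 11 11 12 10 11 11 11 10 10 11 11 11 10 12 10 11 12 10 10 13 15 28 27 28 28 26 26
248 26 26 25 11 12 12 11 12 12 11 11 12 11 10 11 11 11 10 12 12 10 10  9 11 10 11 10 11 11 11 11 11 15 28 28 28 27 26 25
250 26 26 26 12 12 12 11 10 10 11 11 11 11 11  9 11 10 11 10 10 11 11 10 11 10 10 10 11 11 12 10 11 15 28 28 27 27 26 25
252 25 26 26 12 10 11 10  8 11  9  9 10 11 10 10 10 10 10 11 10 10  9  9 10 10 10  9  9 11  9  8 10 14 27 28 27 28 26 26
254 26 26 25 12 10 11 11 11 10 10 10 10 11 10  9 11 10 10 12 10 10 12 11 10 10  9  9 10 11 10 10 10 13 28 28 27 27 26 25
256 26 26 26 11 11 12 12 12 11  8  9  7  7  9  9 11 10 12 11 11 11 11 10 10  7 10  8  6  7  9 10 10 11 27 28 28 27 26 25
258 26 25 25 11 12 11 11 12 10  9  8  8  8  8  7 12 11 11 11 10 12 11 11 10  9  7  8  8  9  9 11 12 12 28 28 27 27 26 25
260 28 27 27 19 20 20 21 21 12  8  8  7  8  8  9 23 23 23 23 22 23 24 25 19 10  8  9  8  8  9 25 25 26 28 29 28 28 28 28
262 27 27 28 27 28 28 28 27 21  9  8  8  8  9  8 29 28 28 28 28 28 28 28 21  9  8  7  8  8 10 26 27 28 28 28 28 28 29 28
```

```bash
python3 -m creep '{"plan":[{"dx":0.4,"dy":-1.2,"dz":1,"rx":0,"ry":0,"rz":0},{"dx":0.4,"dy":-1.2,"dz":6,"rx":0,"ry":0,"rz":0},{"dx":0.4,"dy":-1.2,"dz":12,"rx":0,"ry":0,"rz":0},{"dx":0.4,"dy":-1.2,"dz":17,"rx":0,"ry":0,"rz":0},{"dx":0.4,"dy":-1.2,"dz":18,"rx":0,"ry":0,"rz":0},{"dx":0.4,"dy":-1.2,"dz":18,"rx":0,"ry":0,"rz":0}]}'
python3 -m creep '{"plan":[{"dx":0,"dy":0,"dz":5,"rx":0,"ry":0,"rz":0},{"dx":0,"dy":0,"dz":10,"rx":0,"ry":0,"rz":0},{"dx":0,"dy":0,"dz":10,"rx":0,"ry":0,"rz":0},{"dx":0,"dy":0,"dz":10,"rx":0,"ry":0,"rz":0}]}'
```

```text
time_s: 28.53
ee_pos: [0.5371, -0.2204, 0.1482]
ee_rot: [3.115, 0.001, -0.38]
force: [0.3, -0.3, -1.5]
grip_width: 0.0645
finger_force: 4.5
time_s: 28.87
ee_pos: [0.5372, -0.2207, 0.1386]
ee_rot: [3.115, 0.001, -0.38]
force: [0.5, 0.1, -1.3]
grip_width: 0.065
finger_force: 4.5
```

```bash
python3 -m creep '{"plan":[{"dx":0,"dy":0,"dz":6,"rx":0,"ry":0,"rz":0},{"dx":0,"dy":0,"dz":14,"rx":0,"ry":0,"rz":0},{"dx":0,"dy":0,"dz":20,"rx":0,"ry":0,"rz":0},{"dx":0,"dy":0,"dz":21,"rx":0,"ry":0,"rz":0},{"dx":0,"dy":0,"dz":21,"rx":0,"ry":0,"rz":0}]}'
python3 -m creep '{"plan":[{"dx":0,"dy":0,"dz":1,"rx":0,"ry":0,"rz":0},{"dx":0,"dy":0,"dz":2.5,"rx":0,"ry":0,"rz":0},{"dx":0,"dy":0,"dz":2.5,"rx":0,"ry":0,"rz":0}]}'
python3 -m creep '{"plan":[{"dx":0,"dy":0,"dz":1,"rx":0,"ry":0,"rz":0},{"dx":0,"dy":0,"dz":1.5,"rx":0,"ry":0,"rz":0},{"dx":0,"dy":0,"dz":1.5,"rx":0,"ry":0,"rz":0}]}'
```

```text
time_s: 29.28
ee_pos: [0.5367, -0.2212, 0.1171]
ee_rot: [3.115, 0.002, -0.38]
force: [0.2, 0.7, -0.9]
grip_width: 0.0644
finger_force: 4.5
time_s: 29.53
ee_pos: [0.5373, -0.2214, 0.1155]
ee_rot: [3.115, -0.0, -0.38]
force: [-0.6, -0.0, -2.6]
grip_width: 0.0647
finger_force: 4.5
time_s: 29.78
ee_pos: [0.5372, -0.2215, 0.114]
ee_rot: [3.115, 0.0, -0.38]
force: [0.5, 0.1, -2.4]
grip_width: 0.0644
finger_force: 4.5
```

```bash
python3 -m creep '{"plan":[{"dx":0,"dy":0,"dz":1,"rx":0,"ry":0,"rz":0},{"dx":0,"dy":0,"dz":1.5,"rx":0,"ry":0,"rz":0},{"dx":0,"dy":0,"dz":1.5,"rx":0,"ry":0,"rz":0}]}'
python3 -m creep '{"plan":[{"dx":0,"dy":0,"dz":1,"rx":0,"ry":0,"rz":0},{"dx":0,"dy":0,"dz":1,"rx":0,"ry":0,"rz":0},{"dx":0,"dy":0,"dz":1,"rx":0,"ry":0,"rz":0}]}'
```

```text
time_s: 30.03
ee_pos: [0.5372, -0.2215, 0.1124]
ee_rot: [3.115, 0.0, -0.38]
force: [0.9, 1.0, -1.9]
grip_width: 0.0642
finger_force: 4.5
time_s: 30.28
ee_pos: [0.5372, -0.2216, 0.1115]
ee_rot: [3.115, -0.0, -0.38]
force: [-0.1, -0.3, -0.6]
grip_width: 0.0646
finger_force: 4.5
```

```bash
python3 -m creep '{"plan":[{"dx":0,"dy":0,"dz":0.8,"rx":0,"ry":0,"rz":0},{"dx":0,"dy":0,"dz":0.8,"rx":0,"ry":0,"rz":0},{"dx":0,"dy":0,"dz":0.8,"rx":0,"ry":0,"rz":0}]}'
python3 -m creep '{"plan":[{"dx":0,"dy":0,"dz":0,"rx":0,"ry":0,"rz":0},{"dx":0,"dy":0,"dz":0,"rx":0,"ry":0,"rz":0},{"dx":0,"dy":0,"dz":0,"rx":0,"ry":0,"rz":0},{"dx":0,"dy":0,"dz":0,"rx":0,"ry":0,"rz":0}]}' 0.79
python3 -m creep '{"plan":[{"dx":0,"dy":0,"dz":0,"rx":0,"ry":0,"rz":0},{"dx":0,"dy":0,"dz":0,"rx":0,"ry":0,"rz":0},{"dx":0,"dy":0,"dz":0,"rx":0,"ry":0,"rz":0},{"dx":0,"dy":0,"dz":0,"rx":0,"ry":0,"rz":0},{"dx":0,"dy":0,"dz":0,"rx":0,"ry":0,"rz":0},{"dx":0,"dy":0,"dz":0,"rx":0,"ry":0,"rz":0}]}' 1
```

```text
time_s: 30.53
ee_pos: [0.5375, -0.2216, 0.111]
ee_rot: [3.115, -0.001, -0.38]
force: [0.8, 1.2, 4.2]
grip_width: 0.0644
finger_force: 3.2
time_s: 30.87
ee_pos: [0.537, -0.2215, 0.1105]
ee_rot: [3.115, 0.0, -0.38]
force: [-0.7, -0.7, -0.7]
grip_width: 0.0673
finger_force: 0.0
time_s: 31.37
ee_pos: [0.5371, -0.2215, 0.1107]
ee_rot: [3.115, 0.0, -0.38]
force: [-0.2, 0.5, -0.0]
grip_width: 0.0853
finger_force: 0.0
```

```bash
python3 -m creep '{"plan":[{"dx":0,"dy":0,"dz":-8,"rx":0.01,"ry":0,"rz":0},{"dx":0,"dy":0,"dz":-25,"rx":0.02,"ry":0,"rz":0},{"dx":0,"dy":0,"dz":-55,"rx":0.027,"ry":0,"rz":0},{"dx":0,"dy":0,"dz":-90,"rx":0.027,"ry":0,"rz":0},{"dx":-2,"dy":0,"dz":-125,"rx":0.027,"ry":0,"rz":0},{"dx":-4,"dy":0,"dz":-155,"rx":0.027,"ry":0,"rz":0},{"dx":-6,"dy":0,"dz":-169,"rx":0.027,"ry":0,"rz":0},{"dx":-6,"dy":0,"dz":-169,"rx":0.027,"ry":0,"rz":0}]}'
python3 -m creep '{"plan":[{"dx":0,"dy":0,"dz":0,"rx":0,"ry":0,"rz":0},{"dx":0,"dy":0,"dz":0,"rx":0,"ry":0,"rz":0},{"dx":0,"dy":0,"dz":0,"rx":0,"ry":0,"rz":0}]}'
python3 -c "
from h import *
s,im=snap('wrist','w20');print(s['ee_pos'],s['ee_rot'])
c=ld('w20');print([proj(c,p) for p in([.5418,-.2239,.0652],[.5435,-.1927,.1402],[.5233,-.2474,.1424],[.5346,-.2209,.055])])
a=cv2.cvtColor(cv2.imread('pics/w1.png'),6);g=cv2.cvtColor(im,6)
# align rack via template excluding pliers, compare
for nm,(x0,y0,x1,y1) in{'rack corner':(240,145,290,195),'handles+rivet':(262,190,375,240),'rivet':(298,188,338,220),'tin':(30,85,130,165),'oldb':(0,160,72,232)}.items():
  r=cv2.matchTemplate(g,a[y0:y1,x0:x1],5);_,v,_,l=cv2.minMaxLoc(r);print(nm,'score',round(v,3),'shift',l[0]-x0,l[1]-y0)
"
```

```text
time_s: 32.03
ee_pos: [0.5348, -0.2156, 0.2845]
ee_rot: [-3.141, -0.007, -0.38]
force: [-0.1, -0.5, -0.4]
grip_width: 0.0857
finger_force: 0.0
time_s: 32.28
ee_pos: [0.5326, -0.2148, 0.2783]
ee_rot: [-3.141, 0.002, -0.38]
force: [-0.1, 0.1, -0.2]
grip_width: 0.0854
finger_force: 0.0
[ 0.5326 -0.2148  0.2783] [-3.1414  0.0022 -0.3802]
[array([323.378 , 195.5764]), array([279.5365, 232.9647]), array([369.057 , 231.6731]), array([323.0512, 202.3049])]
rack corner score 0.979 shift 5 0
handles+rivet score 0.953 shift 8 -2
rivet score 0.941 shift 6 -2
tin score 0.987 shift 4 -1
oldb score 0.984 shift 3 0
```

```bash
python3 -c "
from station import *
print(close_job())"
```

```text
the job is handed in; nothing more can be done
None
```

The retaining ring is closed in the groove, its eyes checked by camera at about 17 mm apart and 17 mm from the axis. I pressed it down with about 10.4 N by the wrist sensor; this eased to roughly 9 to 10 N as it closed, and below that only near the end. The pliers are back nose down in their slot, the tin and old bearing match the first picture (the tube was not re-checked), and the job was handed in at about 32 s.

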